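Lock the core cone on the freezer-paper roll stand

ROBOT

A 6-joint arm with a two-finger parallel gripper is mounted at the origin on the work surface. World frame = base frame: x ahead of the robot, y to its left, z up, the work surface at z = 0. Lengths are in m, angles in rad, forces in N, time in s.
With the tool pointing down it reaches from about 0.4 to 0.825 m from the base axis. Payload 7 kg.
Tool frame: the origin (TCP) lies at the centre of the arm's flange, where the gripper is bolted on; the fingertips stand 178 mm ahead of it and the grasp point (between the pads) lies 159 mm ahead of it; z points along the fingers, y is the direction in which the jaws open and shut (so a half turn about z gives the same grasp; the last joint's range is limited). The gripper opens to 88 mm and grips with 3 to 60 N. Pads are 19 mm wide; open, the fingers measure 130 mm over their backs; the gripper's body (78 mm by 193 mm) begins 47 mm behind the grasp point.
Start: joints at [-0.984, 0.359, 0.012, 0, -1.224, -0.288], TCP at [0.199, -0.645, 0.405] pointing down, gripper open.
Joint ranges: [-3.07, 3.07], [-1.43, 2.12], [-1.02, 1.25], [-3.03, 1.67], [-3.05, -0], [-3.03, 3.03]. Speed limits (rad/s): [2.39, 2.39, 3.01, 3.14, 3.14, 3.14].

INTERFACE

Orientations are given as [roll, pitch, yaw] about the fixed x, y, z axes, in that order (R = Rz(yaw) Ry(pitch) Rx(roll)).
In Python, from station import arm gives the robot as it stands.
- The arm moves only by the shell command python3 -m handwheel 'ROWS' [OPENING] [FORCE]. ROWS is JSON, a list of rows, each a list of 4 numbers: the shift along the world's x, y, z in cm, then the turn about the world's z in rad. In form: [[dx, dy, dz, yaw], ...]. A call has 1 to 20 rows; each row shifts and turns the commanded pose from where the row before left it; what a row does not reach is not made up. A row lasts 1/10 s, in which the tool goes at most 50 mm and 8.59 degrees, less where a joint would pass 70% of its speed; a pose out of reach is approached as far as the arm can. A call is refused whole if a number of a shift passes 5 or a number of a turn 0.15, either way. A call with a gripper value outside its range is refused whole. OPENING is the closure, from 0 (fully open) to 1 (shut), set as the call begins (- or left out, the last holds). The fingers move at their own pace and stop on an object; FORCE is the grip in N (left out, the last holds). Time passes only in rows, so rows that do not move let the fingers close. It gives the time, the measured TCP pose, the force and the opening at its end, in the units of the state.
- arm.get_state(): the state, without advancing time (a new reading comes with each control period).
- arm.grab_frame(name): name is "scene" or "top" or "wrist"; returns a dict with "image" (400x640x3 uint8, red, green, blue), "depth" (400x640 float32, m along the optical axis (not along the pixel's ray), 0 where there is no reading), "vfov" (degrees; the focal length in pixels is half the picture's height over the tangent of half this angle, whatever the lens; pixels are square), "cx", "cy" (the principal point, pixels), "rvec" (rotation vector, rad) and "tvec" (3), from world to camera coordinates, as OpenCV has them. Camera axes: x right, y down, z forward; pixel columns grow to the right and rows downward; lengths in m; the calibration is good to about 2 mm. A picture is of the moment at which its call begins.
- arm.job_done(): hands the job in, once; it reports no verdict.
The state is a dict: "t": time; "q": joint angles; "qd": joint speeds; "joint_efforts": joint torques, N m; "eef_pos": TCP position; "ee_rot": TCP orientation; "force": force on the tool from outside, world axes, zero at the start; "moment": the same for the moment, N m; "width": finger opening in m.
Only numpy, scipy, OpenCV 4.12 (cv2) and the standard library are available. Lean on these libraries where they do the work, as an engineer would, in place of code of your own. Each camera call takes 0.05 s, during which the arm holds its last target.

TASK

The loose cone on the paper-roll stand has to be locked again. Push it fully home into the end of the roll's core, turn it on the spindle until its set screw faces the flat that runs along the spindle, and tighten the screw down square on that flat: firmly hand-tight, without straining the thread. Then let go, and leave the other things on the bench where they are.

Things in the scene. Friction and masses are not known exactly. Their poses are not given: they have to be found in the camera images.
- screw: Steel square-head set screw of the loose cone. Head 20 x 20 x 14 mm; under it a 24 mm washer face 3 mm thick and a round 12 mm stem into the hub, with 21 mm clear for fingertips between washer face and hub. Origin: centre of the head, at the start 56 to 58 mm from the spindle axis. z points outward along the screw, away from the spindle; x and y are square to the head's sides and turn with it.
- screw_boss (a point): Where the screw enters the hub, 25 mm from the spindle axis, axes as the cone's. Right-hand quick thread, clockwise seen from outside screws in, 10 mm a turn. Inside, tip and flat are worn by an unseen 0 to 3.5 mm: 1.8 to 5.3 rad make them meet. Running torque 0.08 N m; once the tip bears it climbs 0.2 N m per rad. Hand-tight is 0.18 to 0.28 N m; it stays clamped. From 0.31 it is strained.
- cone: Loose aluminium core cone on the spindle: hub 40 mm in diameter from y = +18 to -35 mm, flange 68 mm in diameter to y = -39 mm, then a taper to the nose. Origin on the spindle axis in the screw's plane; y along the spindle, away from the roll; z: the way the set screw sticks out. Home, its origin is 56 mm from the roll's end face along y, at a hard stop.
- cone_nose (a point): Small end of the cone's taper (64 to 34 mm), axes as the cone's, 75 mm from its origin. The cone starts 25 to 60 mm short of home, screw leaning 14 to 26 degrees towards the robot. It slides with 2.5 N and turns with 0.06 N m of drag, stays where left, and can be moved by the screw head. If the tip bears on the flat within about 15 degrees of square, the cone settles nearly square once let go.
- spindle: Steel spindle, 25 mm in diameter, lying level 110 mm above the bench, with one flat 2.5 mm deep and 15 mm wide along its whole length. Origin on its axis in the plane of the roll's end face; y along the spindle from the roll towards the loose cone; z is the normal of the flat (the way the flat faces: up, leaning 5 to 20 degrees away from the robot). The spindle does not turn while working.
- roll: White paper roll on a board core, 104 mm in diameter and 300 mm long, core bore 50 mm, on the spindle; it may be turned. Origin at the centre of the end face that takes the loose cone; y along the spindle, from the roll towards the loose cone; the roll reaches from y = 0 to -300 mm.
- stand: Grey steel stand that carries the spindle, fixed to the bench: base 150 x 630 x 12 mm, two uprights 118 mm high with bearing blocks up to 128 mm, at y = -370 and +200 mm. Origin on the bench below the roll's end face; y parallel to the spindle from roll to cone, x level and away from the robot.
- tub: Bystander: white plastic tub with lid, 90 mm in diameter, 115 mm high, standing behind the stand. Origin at the centre of its underside.
- carton: Bystander: cardboard carton, 80 x 140 x 85 mm, in front of the roll. Origin at the centre of its underside.
- tape: Bystander: cardboard tape core lying flat, 92 mm outside, 76 mm inside, 48 mm high, beyond the stand's cone end. Origin at the centre of its underside.

How it is judged:
By the outcome, as a careful person would: the job done as asked, in the order asked, and still so for the second after the job is handed in, with the robot touching nothing.
It also fails if it takes over 64 s, if anything falls off the work surface, if the arm or the gripper's body presses on something with over 40 N, if the wrist force passes 120 N, or if a joint passes its speed limit or range.

## Working session

There is one attempt and no reset: what is moved stays moved. The work goes in short steps, Python scripts to look and compute and a shell command to move; the robot and the scene stay as the last step left them, time stands still between calls to the robot, and variables do not carry over. Pictures are saved under pics/ and viewed, and the job is handed in when it is done.

```bash
ls; mkdir -p pics
python3 - <<'E'
from station import arm
import cv2
print(arm.get_state())
for n in ["scene","top","wrist"]:
    f=arm.grab_frame(n); cv2.imwrite(f"pics/a_{n}.png",f["image"][:,:,::-1])
    print(n,f["vfov"],f["cx"],f["cy"],f["rvec"],f["tvec"],(f["depth"]>0).mean())
E
```

```text
pics
{'t': 0.0, 'q': array([-9.83968675e-01,  3.59374008e-01,  1.10351533e-02, -3.64268633e-04,
       -1.22407318e+00, -2.88088731e-01]), 'qd': array([-1.16332918e-04,  6.26066052e-04,  1.57481019e-04,  7.32213110e-05,
       -6.23873580e-04,  7.69268822e-04]), 'joint_efforts': array([ 1.96751098e-03, -5.82718635e+01,  2.93060446e+01,  6.99743092e+00,
        6.93333917e-03, -1.54333497e-04]), 'eef_pos': array([ 0.19859511, -0.64491171,  0.4037179 ]), 'ee_rot': array([ 3.13994623e+00, -1.30780705e-04, -2.84297769e+00]), 'force': array([-0.16476284, -0.30191285, -0.02434389]), 'moment': array([0.02001699, 0.00699256, 0.02126057]), 'width': 0.08799678108878946}
scene 47.098704056756105 327.4609689307827 203.85929690228218 [ 0.83176894  2.51348836 -1.12377687] [ 0.39750002 -0.18969573  1.53223079] 0.99601171875
top 57.5490925111543 318.2395954599154 190.9181449275294 [ 2.23823399 -1.96142967  0.2014949 ] [0.02406586 0.58348857 0.72966321] 0.996078125
wrist 68.17574435408864 314.90994743225286 204.47019417032752 [-1.75662857 -2.37856003 -0.33487986] [ 0.67454604 -0.03446569  0.38960413] 0.99597265625
```

View pics/a_scene.png

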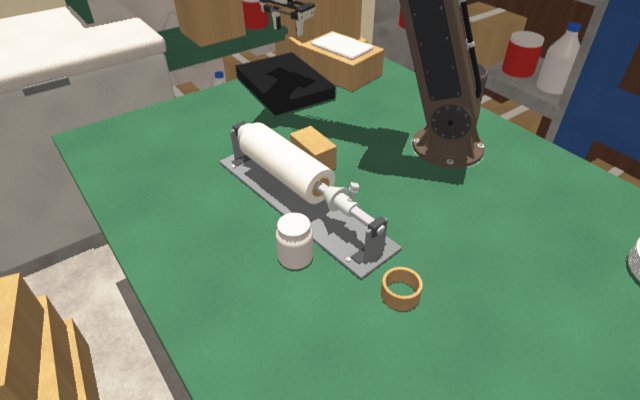

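View pics/a_top.png

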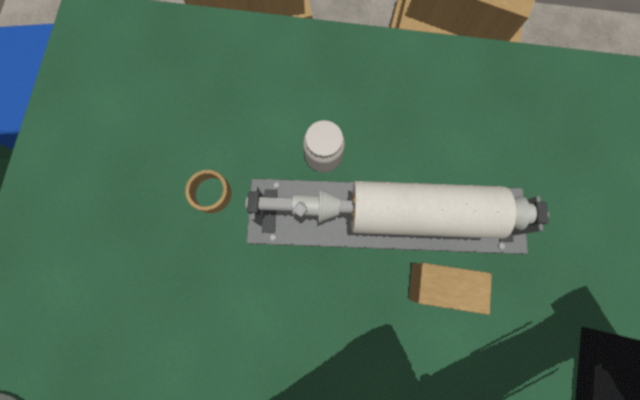

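View pics/a_wrist.png

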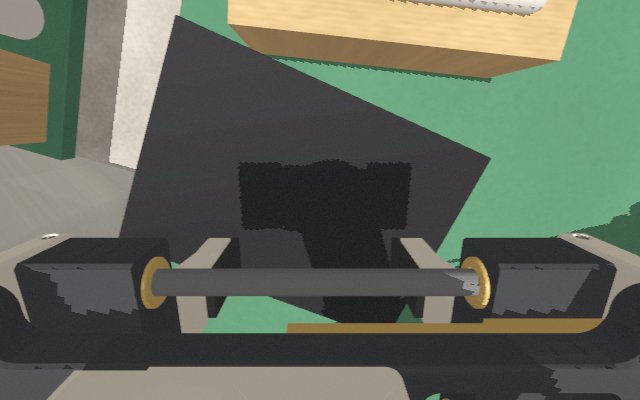

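The scene view shows the stand with the roll, the cone with its screw at about (352,187), the tub, carton and tape. In the top view the screw is at about (299,208), the cone's flange at about (328,206) and the roll's end at x=354. Next I'll measure from depth.

```bash
cat > h.py <<'E'
import numpy as np, cv2
from station import arm
def cam(n):
    f=arm.grab_frame(n); R,_=cv2.Rodrigues(np.array(f["rvec"],float)); t=np.array(f["tvec"],float)
    F=200/np.tan(np.radians(f["vfov"]/2)); h,w=f["depth"].shape
    v,u=np.mgrid[0:h,0:w]; z=f["depth"]
    pc=np.stack([(u-f["cx"])/F*z,(v-f["cy"])/F*z,z],-1)
    P=(pc-t)@R   # R^T(p-t)
    P[z<=0]=np.nan
    return f["image"],P,dict(R=R,t=t,F=F,cx=f["cx"],cy=f["cy"])
def proj(c,p):
    q=np.asarray(p)@c["R"].T+c["t"]; return q[...,:2]/q[...,2:]*c["F"]+[c["cx"],c["cy"]]
def ray(c,u,v):
    d=np.array([(u-c["cx"])/c["F"],(v-c["cy"])/c["F"],1.0])@c["R"]; return -c["t"]@c["R"],d
E
python3 - <<'E'
from h import *
np.set_printoptions(precision=4,suppress=True)
for n in ["top","scene"]:
    im,P,c=cam(n)
    print(n,"campos",-c["t"]@c["R"])
    m=(P[...,2]>0.10)&(P[...,2]<0.2)&(P[...,0]>0.3)&(P[...,0]<0.8)&(abs(P[...,1])<0.5)
    q=P[m]; print(len(q),q.min(0),q.max(0))
    if n=="top":
        for u,v in [(299,208),(265,204),(285,204),(328,206),(346,207),(354,207),(430,209),(208,190),(324,130),(455,288),(250,203),(543,212)]:
            print(u,v,P[v,u],im[v,u])
        big=cv2.resize(im[150:270,230:390],None,fx=5,fy=5,interpolation=cv2.INTER_CUBIC);cv2.imwrite("pics/b_top.png",big[:,:,::-1])
    else:
        big=cv2.resize(im[160:260,300:410],None,fx=6,fy=6,interpolation=cv2.INTER_CUBIC);cv2.imwrite("pics/b_scene.png",big[:,:,::-1])
E
```

```text
top campos [0.4134 0.0765 0.8347]
12249 [ 0.4896 -0.3578  0.1   ] [0.7177 0.2399 0.1748]
299 208 [0.5152 0.1277 0.1742] [178 178 175]
265 204 [0.5224 0.2    0.1216] [170 168 166]
285 204 [0.5276 0.1605 0.1221] [171 169 167]
328 206 [0.5326 0.0754 0.1349] [184 186 177]
346 207 [0.5376 0.0397 0.1212] [169 168 165]
354 207 [0.537  0.0251 0.1364] [120 112 100]
430 209 [ 0.5474 -0.1142  0.1615] [215 211 200]
208 190 [0.5561 0.3586 0.0014] [ 71 114  86]
324 130 [0.6955 0.104  0.1131] [206 199 191]
455 288 [ 0.4102 -0.1962  0.0845] [176 148 103]
250 203 [0.5201 0.2292 0.1246] [79 80 80]
543 212 [ 0.5772 -0.3434  0.1271] [81 82 80]
scene campos [1.0845 0.7753 0.8744]
5605 [ 0.4862 -0.3523  0.1   ] [0.7164 0.2442 0.1801]
```

View pics/b_top.png

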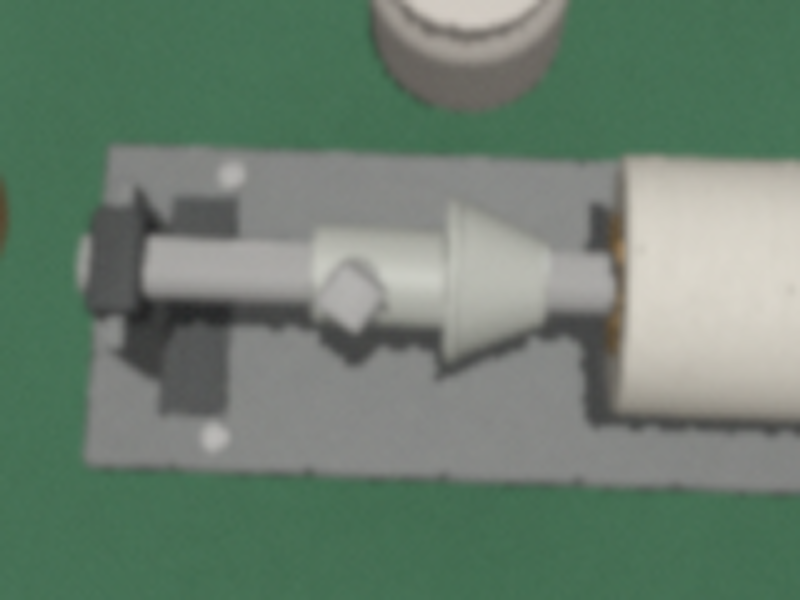

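View pics/b_scene.png

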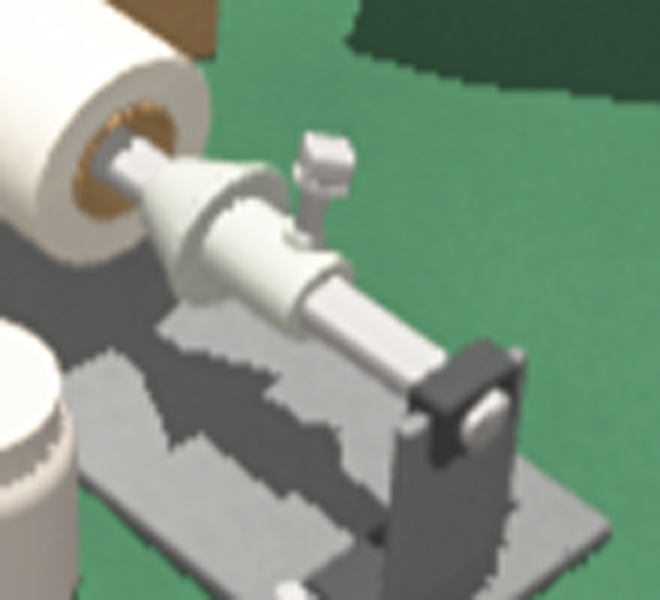

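Run:
```python
from h import *
from scipy.spatial.transform import Rotation as Ro
np.set_printoptions(precision=4,suppress=True)
s=arm.get_state(); T=Ro.from_euler('xyz',s["ee_rot"]).as_matrix()
im,P,c=cam("wrist")
print(T); print("campos tool",T.T@(-c["t"]@c["R"]-s["eef_pos"])); print("cam axes in tool (rows x,y,z)"); print(c["R"]@T)
im,P,c=cam("top")
# spindle axis: centre line of roll and spindle
m=(P[...,2]>0.115)&(P[...,1]<0)&(P[...,1]>-0.25)&(P[...,0]>0.45)&(P[...,0]<0.65)
q=P[m]
from numpy.linalg import lstsq
# fit cylinder R .052, z axis .11 : top ridge
for a,b in [(-0.25,-.2),(-.2,-.15),(-.15,-.1),(-.1,-.05),(-.05,0)]:
    k=q[(q[:,1]>a)&(q[:,1]<b)]
    # (x-x0)^2+(z-z0)^2=R^2
    A=np.c_[2*k[:,0],2*k[:,2],np.ones(len(k))]; s_,*_=lstsq(A,(k[:,0]**2+k[:,2]**2),rcond=None)
    print((a+b)/2,s_[:2],np.sqrt(s_[2]+s_[0]**2+s_[1]**2),len(k))
```

```text
[[-0.9557 -0.2943 -0.0003]
 [-0.2943  0.9557  0.0007]
 [ 0.0001  0.0008 -1.    ]]
campos tool [0.0746 0.0002 0.0199]
cam axes in tool (rows x,y,z)
[[-0.0001  1.      0.0015]
 [-0.9611  0.0003 -0.2762]
 [-0.2762 -0.0014  0.9611]]
-0.225 [0.5669 0.1096] 0.051681005212197775 1353
-0.175 [0.5622 0.1099] 0.05155597106614487 1360
-0.125 [0.5576 0.1096] 0.051698054983184694 1353
-0.07500000000000001 [0.5528 0.1099] 0.05148846179141226 1341
-0.025 [0.5482 0.1098] 0.051567431761844584 1348
```

```bash
python3 -m handwheel '[[4,2,0,0.147],[4,2,0,0.147],[4,2,0,0.147],[4,2,0,0.147],[4,2,0,0.147],[4,2,0,0.147],[0.4,4.9,0,0.147],[0.4,4.9,0,0.147],[0.4,4.9,0,0.147],[0.4,4.9,0,0.147],[0.4,4.9,0,0.147],[0.4,4.9,0,0.147],[0.4,4.9,0,0.147],[0.4,4.9,0,0.147],[0.4,4.9,0,0.147],[0.4,4.9,0,0.147],[0.4,4.9,0,0.147],[0.4,4.9,0,0.147],[0.4,4.9,0,0.147],[0.4,4.9,0,0.147]]' 0 ; python3 -m handwheel '[[0,0,0,0],[0,0,0,0]]'
python3 - <<'E'
from h import *
np.set_printoptions(precision=4,suppress=True)
s=arm.get_state(); print(s)
im,P,c=cam("wrist"); np.savez("w1.npz",im=im,P=P,**c)
cv2.imwrite("pics/c_wrist.png",im[:,:,::-1])
E
```

```text
t: 2.35
eef_pos: [0.4942, 0.163, 0.4051]
ee_rot: [-3.141, -0.001, 0.104]
force: [2.5, 0.6, 0.1]
width: 0.0877
t: 2.55
eef_pos: [0.4945, 0.1622, 0.4044]
ee_rot: [3.141, 0.001, 0.099]
force: [-0.3, 0.2, 0.5]
width: 0.0875
{'t': 2.55, 'q': array([ 0.6943,  0.1038, -0.3252, -0.    , -1.1424,  0.9756]), 'qd': array([-0.0374, -0.016 , -0.0167, -0.0008, -0.0004, -0.0057]), 'joint_efforts': array([  1.18  , -36.2772,  29.0302,   6.7603,   0.1908,   0.1236]), 'eef_pos': array([0.4945, 0.1622, 0.4044]), 'ee_rot': array([3.1413, 0.0005, 0.0991]), 'force': array([-0.314 ,  0.1523,  0.4601]), 'moment': array([-0.1922,  0.1904,  0.0764]), 'width': 0.08747076853711186}
```

View pics/c_wrist.png

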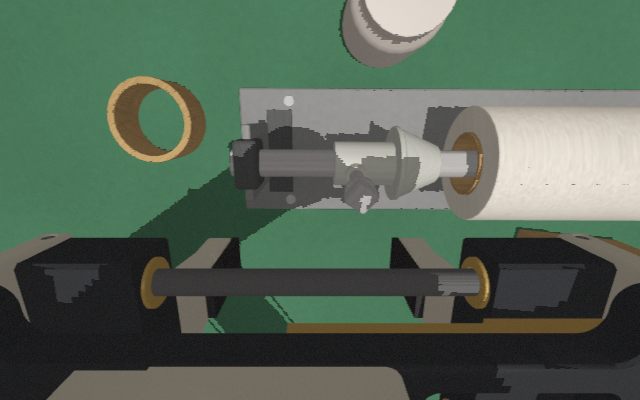

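The wrist view shows the spindle's free length at about (300,163), the hub at (365,160), the screw head at (362,192) and the roll's bore at (470,163). Next I'll take the spindle cross-section from depth to find the flat.

```bash
cat > sec.py <<'E'
from h import *
np.set_printoptions(precision=4,suppress=True,linewidth=150)
d=np.array([-0.0931,0.9957,0]); o=np.array([0.5459,0,0.11]); X=np.array([0.9957,0.0931,0])
def loc(P): # x across(away), y along, z up from axis
    q=P-o; return np.stack([q@X,q@d,q[...,2]],-1)
E
python3 - <<'E'
from sec import *
w=np.load("w1.npz"); P=loc(w["P"])
m=(P[...,1]>0.165)&(P[...,1]<0.215)&(abs(P[...,0])<0.02)&(P[...,2]>-0.02)
q=P[m]; print(len(q))
for a in np.arange(-0.016,0.016,0.0015):
    k=q[(q[:,0]>=a)&(q[:,0]<a+0.0015)]
    if len(k): print("%.4f"%(a+.00075),len(k),"z mean %.4f sd %.4f"%(k[:,2].mean(),k[:,2].std()))
# roll end / nose / hub
E
```

```text
24720
-0.0152 119 z mean 0.2014 sd 0.0039
-0.0138 468 z mean 0.2098 sd 0.0077
-0.0123 4587 z mean 0.2233 sd 0.0245
-0.0108 10814 z mean 0.2212 sd 0.0168
-0.0093 2074 z mean 0.2107 sd 0.0393
-0.0078 1063 z mean 0.1827 sd 0.0547
-0.0063 1328 z mean 0.1901 sd 0.0404
-0.0048 1784 z mean 0.1864 sd 0.0440
-0.0033 374 z mean 0.1449 sd 0.0842
-0.0018 327 z mean 0.1517 sd 0.0810
-0.0003 312 z mean 0.1423 sd 0.0854
0.0012 310 z mean 0.1310 sd 0.0899
0.0027 191 z mean 0.0963 sd 0.0940
0.0042 79 z mean 0.0090 sd 0.0008
0.0057 99 z mean 0.0087 sd 0.0006
0.0072 111 z mean 0.0083 sd 0.0007
0.0087 107 z mean 0.0078 sd 0.0007
0.0102 111 z mean 0.0060 sd 0.0011
0.0117 75 z mean 0.0029 sd 0.0018
```

Run:
```python
from sec import *
w=np.load("w1.npz"); P=loc(w["P"])
m=(P[...,1]>0.155)&(P[...,1]<0.215)&(abs(P[...,0])<0.02)&(P[...,2]>-0.02)&(P[...,2]<.03)
q=P[m]; print(len(q))
for a in np.arange(-0.016,0.016,0.001):
    k=q[(q[:,0]>=a)&(q[:,0]<a+0.001)]
    if len(k): print("%.4f"%(a+.0005),len(k),"z mean %.4f sd %.4f r %.4f"%(k[:,2].mean(),k[:,2].std(),np.hypot(k[:,0],k[:,2]).mean()))
im=w["im"]; big=cv2.resize(im[120:230,220:380],None,fx=5,fy=5,interpolation=cv2.INTER_CUBIC); 
big=np.clip(big.astype(float)*1.6,0,255).astype(np.uint8); cv2.imwrite("pics/d.png",big[:,:,::-1])
```

```text
1812
-0.0125 28 z mean 0.0042 sd 0.0005 r 0.0129
-0.0115 40 z mean 0.0053 sd 0.0005 r 0.0129
-0.0105 62 z mean 0.0072 sd 0.0007 r 0.0128
-0.0095 67 z mean 0.0087 sd 0.0007 r 0.0128
-0.0085 67 z mean 0.0097 sd 0.0007 r 0.0128
-0.0075 59 z mean 0.0105 sd 0.0006 r 0.0128
-0.0065 72 z mean 0.0111 sd 0.0007 r 0.0128
-0.0055 63 z mean 0.0115 sd 0.0006 r 0.0127
-0.0045 72 z mean 0.0117 sd 0.0007 r 0.0125
-0.0035 67 z mean 0.0114 sd 0.0007 r 0.0119
-0.0025 69 z mean 0.0111 sd 0.0007 r 0.0114
-0.0015 84 z mean 0.0107 sd 0.0008 r 0.0108
-0.0005 91 z mean 0.0105 sd 0.0008 r 0.0105
0.0005 84 z mean 0.0102 sd 0.0006 r 0.0102
0.0015 71 z mean 0.0099 sd 0.0006 r 0.0100
0.0025 67 z mean 0.0096 sd 0.0006 r 0.0099
0.0035 69 z mean 0.0095 sd 0.0008 r 0.0101
0.0045 78 z mean 0.0090 sd 0.0007 r 0.0100
0.0055 99 z mean 0.0087 sd 0.0006 r 0.0103
0.0065 81 z mean 0.0085 sd 0.0007 r 0.0108
0.0075 74 z mean 0.0083 sd 0.0008 r 0.0112
0.0085 67 z mean 0.0080 sd 0.0007 r 0.0117
0.0095 69 z mean 0.0075 sd 0.0006 r 0.0121
0.0105 119 z mean 0.0059 sd 0.0011 r 0.0121
0.0115 82 z mean 0.0035 sd 0.0014 r 0.0122
0.0125 11 z mean 0.0000 sd 0.0005 r 0.0121
```

View pics/d.png

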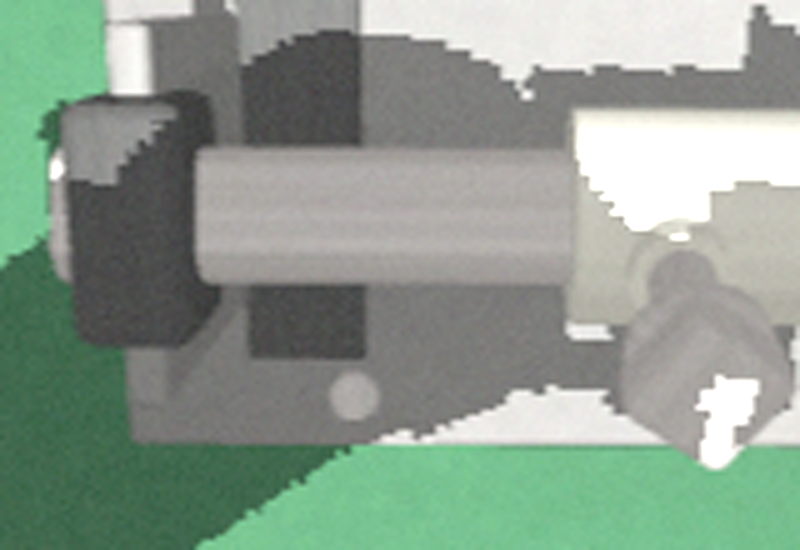

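Run:
```python
from sec import *
w=np.load("w1.npz"); P=loc(w["P"]); print(arm.get_state()["moment"],arm.get_state()["force"])
z=P[...,2]
# flat fit
m=(P[...,1]>0.155)&(P[...,1]<0.215)&(P[...,0]>-0.0025)&(P[...,0]<.0085)&(z>0)&(z<.03)
a,b=np.polyfit(P[m][:,0],P[m][:,2],1); print("flat lean deg",-np.degrees(np.arctan(a)),"dist",b*np.cos(np.arctan(a)))
# screw head
m=(z>0.035)&(z<0.075)&(abs(P[...,0])<0.045)&(P[...,1]>0.09)&(P[...,1]<0.17)
vv,uu=np.where(m); print(len(vv),uu.min(),uu.max(),vv.min(),vv.max())
q=P[m]; print(q.min(0),q.max(0),q.mean(0))
k=q[q[:,2]>0.05]
# ransac plane top
rng=np.random.default_rng(0);best=None
for _ in range(500):
    s=k[rng.choice(len(k),3,False)]; n=np.cross(s[1]-s[0],s[2]-s[0]); 
    if np.linalg.norm(n)<1e-9: continue
    n/=np.linalg.norm(n); n*=np.sign(n[2]); 
    if n[2]<.8: continue
    i=abs((k-s[0])@n)<0.0008
    if best is None or i.sum()>best.sum(): best=i
t=k[best]; c0=t.mean(0); n=np.linalg.svd(t-c0)[2][2]; n*=np.sign(n[2]); print("top",len(t),c0,n,"lean",np.degrees(np.arctan2(n[0],n[2])))
# rect in plane
e1=np.array([n[2],0,-n[0]])/np.hypot(n[0],n[2]); e2=np.cross(n,e1)
uv=np.stack([(t-c0)@e1,(t-c0)@e2],1).astype(np.float32)*1000
r=cv2.minAreaRect(uv); print(r); cc=c0+e1*r[0][0]/1000+e2*r[0][1]/1000; print("topcentre",cc,"lean by pos",np.degrees(np.arctan2(cc[0],cc[2])),"r",np.hypot(cc[0],cc[2]))
# hub end, flange, nose, roll end along y using points near x=0 z>..
m=(z>0.017)&(z<.04)&(abs(P[...,0])<0.015)&(P[...,1]>0)&(P[...,1]<.2)
y=P[m]; print("hub y max",np.percentile(y[:,1],[95,99,100]))
for lo in np.arange(0,0.16,0.004):
    mm=(P[...,1]>=lo)&(P[...,1]<lo+.004)&(abs(P[...,0])<0.05)&(z<.045)&(z>-.02)
    if mm.sum(): print("%.3f %.4f"%(lo,P[mm][:,2].max()),end=" | ")
mm=(z>0.035)&(z<.06)&(P[...,1]<.06)&(P[...,1]>-.06)&(abs(P[...,0])<0.03)
print("roll end ymax",np.percentile(P[mm][:,1],[90,99,100]))
```

```text
[-0.1533  0.1455  0.0528] [ 0.0592 -0.4432  1.1466]
flat lean deg 16.278870597401692 dist 0.00993439707752615
966 343 403 167 213
[-0.0307  0.0947  0.035 ] [0.0016 0.1442 0.066 ] [-0.015   0.1323  0.0587]
top 421 [-0.0187  0.1313  0.0618] [-0.2677 -0.0179  0.9633] lean -15.530890226593376
((-0.3740866184234619, -0.02903461456298828), (19.599201202392578, 19.259075164794922), 54.8716926574707)
topcentre [-0.0191  0.1313  0.0617] lean by pos -17.188845094504504 r 0.06463461393882666
hub y max [0.143  0.148  0.1493]
0.000 0.0450 | 0.004 0.0450 | 0.008 0.0450 | 0.012 0.0450 | 0.016 0.0449 | 0.020 0.0449 | 0.024 0.0450 | 0.028 0.0450 | 0.032 0.0128 | 0.036 0.0127 | 0.040 0.0131 | 0.044 0.0127 | 0.048 0.0126 | 0.052 0.0127 | 0.056 0.0198 | 0.060 0.0211 | 0.064 0.0227 | 0.068 0.0243 | 0.072 0.0270 | 0.076 0.0274 | 0.080 0.0298 | 0.084 0.0312 | 0.088 0.0332 | 0.092 0.0353 | 0.096 0.0349 | 0.100 0.0215 | 0.104 0.0218 | 0.108 0.0207 | 0.112 0.0213 | 0.116 0.0216 | 0.120 0.0249 | 0.124 0.0328 | 0.128 0.0358 | 0.132 0.0371 | 0.136 0.0344 | 0.140 0.0221 | 0.144 0.0218 | 0.148 0.0207 | 0.152 0.0129 | 0.156 0.0126 | roll end ymax [0.0264 0.0284 0.029 ]
```

Measured so far:
- The flat leans 16.3° away from the robot.
- The screw leans about 16.5° towards the robot, with its head centre near (0.517, 0.129, 0.165).
- The head's faces sit at world angle 60° (mod 90°).
- The cone is about 46 mm short of home.

I'll align the jaws to the head and descend.

```bash
python3 -m handwheel '[[0.45,-0.66,0,-0.124],[0.44,-0.66,0,-0.124],[0.44,-0.66,0,-0.124],[0.44,-0.66,0,-0.124],[0.44,-0.66,0,-0.124],[0,0,-1.6,0],[0,0,-1.6,0],[0,0,-1.6,0],[0,0,-1.64,0],[0,0,0,0],[0,0,0,0]]' 0.45
python3 - <<'E'
from h import *
np.set_printoptions(precision=4,suppress=True)
s=arm.get_state(); print(s["force"],s["moment"],s["q"])
for n,b in [("wrist",(150,350,220,460)),("scene",(150,230,310,410)),("top",(160,260,240,380))]:
    im,P,c=cam(n); im=im[b[0]:b[1],b[2]:b[3]]; cv2.imwrite(f"pics/e_{n}.png",cv2.resize(im,None,fx=720//im.shape[1]*1.0,fy=720//im.shape[1]*1.0,interpolation=cv2.INTER_CUBIC)[:,:,::-1])
E
```

```text
t: 3.7
eef_pos: [0.5169, 0.127, 0.3407]
ee_rot: [3.141, -0.0, -0.524]
force: [-0.0, 0.6, -0.0]
width: 0.0482
[-0.0403  0.599  -0.0472] [-0.0434  0.1238 -0.0086] [ 0.6096  0.1776 -0.3928  0.0004 -1.0006  0.4366]
```

View pics/e_wrist.png

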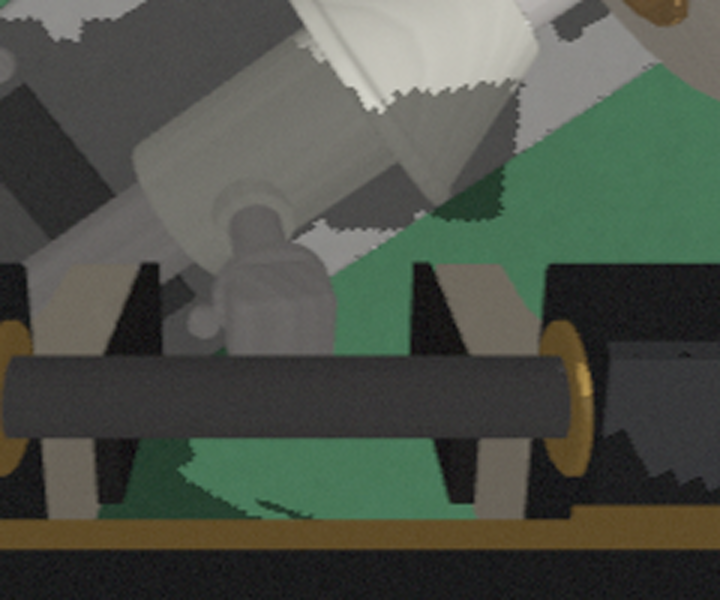

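View pics/e_scene.png

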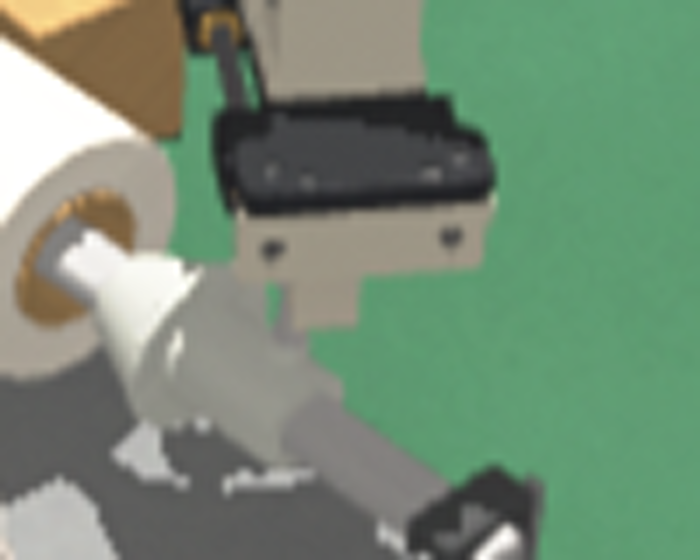

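The wrist view shows the head (about (275,310) in the crop) square between the jaws, slightly left of centre. I'll shift 2 mm and grip.

```bash
python3 -m handwheel '[[0,0.2,0,0],[0,0,0,0]]'; python3 -m handwheel '[[0,0,0,0],[0,0,0,0],[0,0,0,0],[0,0,0,0],[0,0,0,0],[0,0,0,0]]' 1 15
python3 - <<'E'
from h import *
np.set_printoptions(precision=4,suppress=True)
s=arm.get_state(); print(s["force"],s["moment"],s["q"])
E
```

```text
t: 4.05
eef_pos: [0.5169, 0.1301, 0.3408]
ee_rot: [-3.141, -0.0, -0.523]
force: [0.6, 0.5, -0.2]
width: 0.0482
t: 4.65
eef_pos: [0.5166, 0.1297, 0.3402]
ee_rot: [3.141, 0.0, -0.523]
force: [-1.8, -1.6, 1.7]
width: 0.0207
[-1.8397 -1.6047  1.7291] [-0.6164  0.6854  0.0126] [ 0.6144  0.1789 -0.3923  0.0001 -1.0003  0.4335]
```

```bash
python3 -m handwheel '[[0.037,-0.4,0,0],[0.037,-0.4,0,0],[0.037,-0.4,0,0],[0.037,-0.4,0,0],[0.037,-0.4,0,0],[0.037,-0.4,0,0],[0.037,-0.4,0,0],[0.037,-0.4,0,0],[0.037,-0.4,0,0],[0.037,-0.4,0,0],[0,0,0,0]]'; python3 -m handwheel '[[0.019,-0.2,0,0],[0,0,0,0]]'; python3 -m handwheel '[[0.019,-0.2,0,0],[0,0,0,0]]'; python3 -m handwheel '[[0.019,-0.2,0,0],[0,0,0,0]]'
```

```text
t: 5.75
eef_pos: [0.5206, 0.0893, 0.3403]
ee_rot: [3.141, -0.0, -0.523]
force: [-0.6, -0.7, 2.7]
width: 0.0208
t: 5.95
eef_pos: [0.5207, 0.0877, 0.3403]
ee_rot: [3.141, -0.0, -0.523]
force: [-0.2, 0.5, 1.9]
width: 0.0207
t: 6.15
eef_pos: [0.5209, 0.0859, 0.3403]
ee_rot: [-3.141, -0.0, -0.523]
force: [-0.2, 1.2, 2.6]
width: 0.0206
t: 6.35
eef_pos: [0.5211, 0.0839, 0.3403]
ee_rot: [-3.141, -0.0, -0.523]
force: [0.2, 1.1, 3.3]
width: 0.0208
```

```bash
python3 -m handwheel '[[0.01,-0.1,0,0],[0,0,0,0]]'; python3 -m handwheel '[[0.01,-0.1,0,0],[0,0,0,0]]'; python3 -m handwheel '[[0.01,-0.1,0,0],[0,0,0,0]]'
```

```text
t: 6.55
eef_pos: [0.5212, 0.0829, 0.3403]
ee_rot: [-3.142, -0.0, -0.523]
force: [-1.3, 2.0, 2.7]
width: 0.0204
t: 6.75
eef_pos: [0.5213, 0.0819, 0.3403]
ee_rot: [-3.142, -0.0, -0.523]
force: [0.5, 1.8, 3.3]
width: 0.0212
t: 6.95
eef_pos: [0.5213, 0.0812, 0.3403]
ee_rot: [-3.141, 0.0, -0.523]
force: [-0.7, 5.1, 3.1]
width: 0.0206
```

```bash
python3 -m handwheel '[[0.01,-0.1,0,0],[0,0,0,0]]'; python3 -m handwheel '[[0.01,-0.1,0,0],[0,0,0,0]]'
python3 - <<'E'
from sec import *
im,P,c=cam("scene"); np.savez("s2.npz",im=im,P=P,**c)
q=im[150:230,310:410]; cv2.imwrite("pics/f_scene.png",cv2.resize(q,None,fx=7,fy=7,interpolation=cv2.INTER_CUBIC)[:,:,::-1])
im,P,c=cam("top"); L=loc(P); z=L[...,2]
for lo in np.arange(0.0,0.12,0.003):
    mm=(L[...,1]>=lo)&(L[...,1]<lo+.003)&(abs(L[...,0])<0.05)&(z<.06)&(z>-.02)&(L[...,0]>0.0)
    if mm.sum(): print("%.3f %.4f"%(lo,L[mm][:,2].max()),end=" | ")
im,P,c=cam("wrist"); cv2.imwrite("pics/f_wrist.png",im[:,:,::-1])
E
```

```text
t: 7.15
eef_pos: [0.5214, 0.0808, 0.3403]
ee_rot: [-3.139, 0.001, -0.523]
force: [-3.2, 8.3, 2.2]
width: 0.0207
t: 7.35
eef_pos: [0.5216, 0.0805, 0.3403]
ee_rot: [-3.138, 0.001, -0.523]
force: [-3.3, 12.4, 3.3]
width: 0.0206
0.000 0.0522 | 0.003 0.0527 | 0.006 0.0539 | 0.009 0.0522 | 0.012 0.0520 |
```

View pics/f_scene.png

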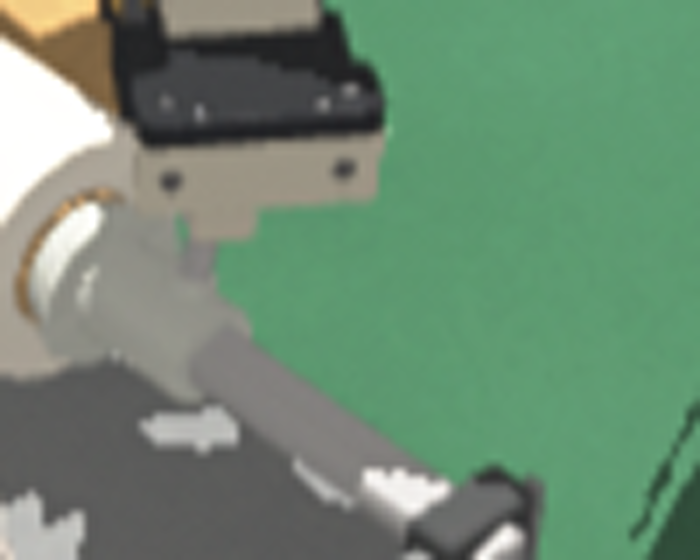

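View pics/f_wrist.png

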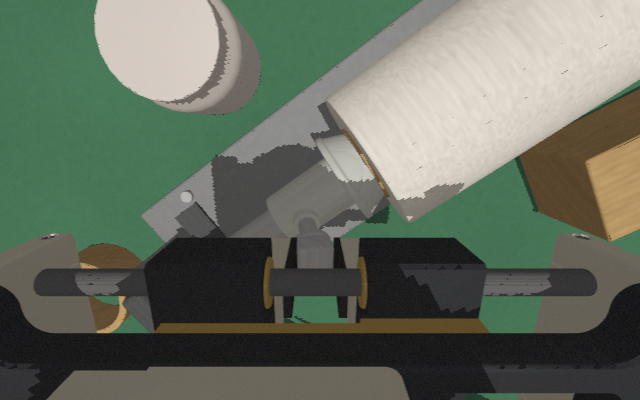

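The cone came up against its hard stop at TCP y≈0.081, where the force rose to 12 N with little further movement. The flange now sits close to the core. I'll ease the load and swing the screw along the arc to +16°.

```bash
python3 -m handwheel '[[-0.01,0.1,0,0],[0,0,0,0]]' 1 8;  python3 -m handwheel '[[0.408,0.038,0.108,0],[0.408,0.038,0.077,0],[0.408,0.038,0.046,0],[0.408,0.038,0.017,0]]'; python3 -m handwheel '[[0.408,0.038,-0.013,0],[0.408,0.038,-0.042,0],[0.408,0.038,-0.072,0],[0.408,0.038,-0.103,0],[0,0,0,0],[0,0,0,0]]'
python3 - <<'E'
from sec import *
s=arm.get_state(); print(s["force"],s["moment"],loc(s["eef_pos"]))
im,P,c=cam("scene"); 
q=im[150:230,310:410]; cv2.imwrite("pics/g_scene.png",cv2.resize(q,None,fx=7,fy=7,interpolation=cv2.INTER_CUBIC)[:,:,::-1])
im,P,c=cam("wrist"); np.savez("w3.npz",im=im,P=P,**c); cv2.imwrite("pics/g_wrist.png",im[:,:,::-1])
E
```

```text
t: 7.7
eef_pos: [0.5216, 0.0809, 0.3402]
ee_rot: [-3.139, 0.0, -0.522]
force: [-1.3, 9.0, 1.5]
width: 0.0213
t: 8.1
eef_pos: [0.5374, 0.0816, 0.3422]
ee_rot: [3.141, 0.001, -0.523]
force: [-2.8, 3.2, -0.8]
width: 0.0201
t: 8.7
eef_pos: [0.5543, 0.0826, 0.3403]
ee_rot: [3.141, -0.0, -0.523]
force: [-0.6, -2.0, -0.0]
width: 0.0208
[-0.5674 -1.9532 -0.0007] [-0.7911  0.3392  0.0118] [0.016  0.0814 0.2303]
```

View pics/g_scene.png

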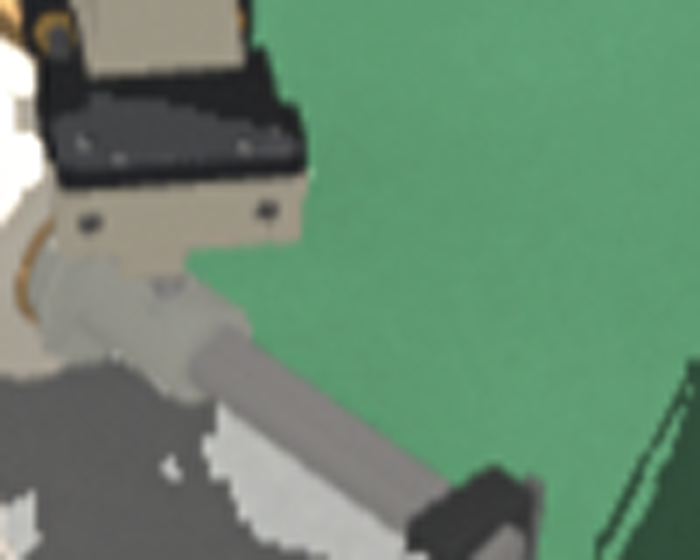

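View pics/g_wrist.png

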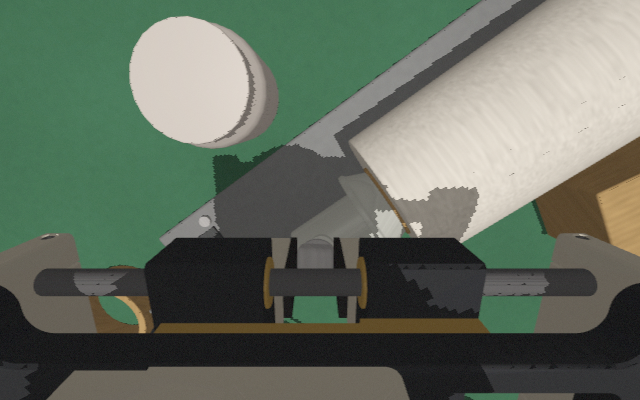

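```bash
python3 -m handwheel '[[0,0,0,0],[0,0,0,0],[0,0,0,0]]' 0.55
python3 - <<'E'
from sec import *
s=arm.get_state(); print(s["force"],s["moment"],s["joint_efforts"][5])
E
python3 -m handwheel '[[0,0,0,0.1428],[0,0,0,0.1428],[0,0,0,0.1428],[0,0,0,0.1428],[0,0,0,0.1428],[0,0,0,0.1428],[0,0,0,0.1428],[0,0,0,0.1428],[0,0,0,0.1428],[0,0,0,0.1428],[0,0,0,0.1428],[0,0,0,0],[0,0,0,0],[0,0,0,0]]'
python3 - <<'E'
from sec import *
for i in range(3):
  s=arm.get_state(); print(s["t"],s["force"],s["moment"],s["joint_efforts"][5],s["q"][5],loc(s["eef_pos"]))
  im,P,c=cam("wrist")
np.savez("w4.npz",im=im,P=P,**c); cv2.imwrite("pics/i_wrist.png",im[:,:,::-1])
E
```

```text
t: 9.1
eef_pos: [0.5542, 0.0832, 0.3406]
ee_rot: [-3.141, -0.0, -0.523]
force: [0.6, -0.1, -0.7]
width: 0.0371
[ 0.5846 -0.1105 -0.7356] [-0.0427  0.2088  0.0579] 0.0003409328746784013
t: 10.5
eef_pos: [0.5541, 0.083, 0.3405]
ee_rot: [3.142, -0.0, 1.045]
force: [-0.5, -0.2, -0.4]
width: 0.039
10.5 [-0.526  -0.1975 -0.3834] [-0.131   0.0829 -0.0062] -0.02216107794083655 2.1175068048230243 [0.0159 0.0819 0.2305]
10.55 [ 0.1795 -1.0028 -0.4378] [-0.1363  0.1038  0.0095] -0.04488520324230194 2.1181927386919255 [0.0159 0.0819 0.2305]
10.6 [-0.346   0.2618 -0.8858] [-0.1249  0.0599 -0.0006] -0.044645428424701095 2.11879050210036 [0.0159 0.0819 0.2304]
```

View pics/i_wrist.png

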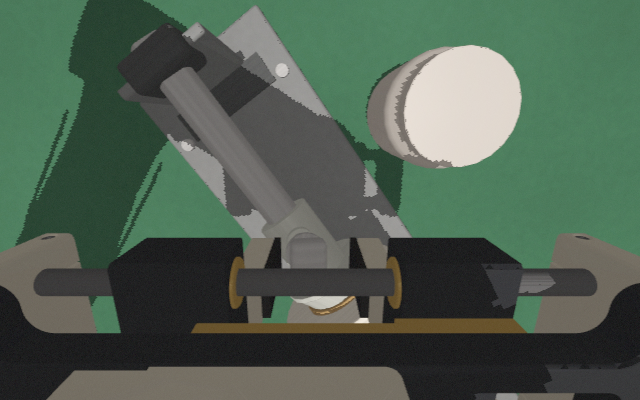

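The head at about (308,250) is square between the opened jaws. I'll check the cone's position and lean from the depth.

Run:
```python
from sec import *
w=np.load("w4.npz"); P=loc(w["P"]); z=P[...,2]
m=(z>0.005)&(z<.03)&(abs(P[...,0])<0.02)
for lo in np.arange(0.08,0.13,0.002):
    mm=m&(P[...,1]>=lo)&(P[...,1]<lo+.002)
    if mm.sum(): print("%.3f %.4f"%(lo,P[mm][:,2].max()),end=" | ")
print()
sub=P[225:275,285:330].reshape(-1,3); k=sub[(sub[:,2]>.05)&(sub[:,2]<.075)]; print(len(k),k.mean(0))
rng=np.random.default_rng(0);best=None
for _ in range(500):
    s=k[rng.choice(len(k),3,False)]; n=np.cross(s[1]-s[0],s[2]-s[0]); l=np.linalg.norm(n)
    if l<1e-9: continue
    n/=l*np.sign(n[2]); 
    if n[2]<.8: continue
    i=abs((k-s[0])@n)<0.0008
    if best is None or i.sum()>best.sum(): best=i
t=k[best]; c0=t.mean(0); n=np.linalg.svd(t-c0)[2][2]; n*=np.sign(n[2]); print(len(t),c0,n,"lean",np.degrees(np.arctan2(n[0],n[2])), "spread",t.min(0),t.max(0))
```

```text
0.080 0.0173 | 0.082 0.0184 | 0.084 0.0220 | 0.086 0.0239 | 0.088 0.0274 | 0.090 0.0266 | 0.092 0.0253 | 0.094 0.0209 | 0.096 0.0211 | 0.098 0.0215 | 0.100 0.0208 | 0.102 0.0215 | 0.104 0.0126 | 0.106 0.0127 | 0.108 0.0126 | 0.110 0.0131 | 0.112 0.0128 | 0.114 0.0126 | 0.116 0.0128 | 0.118 0.0122 | 0.120 0.0123 | 0.122 0.0125 | 0.124 0.0117 | 0.126 0.0130 | 0.128 0.0124 | 
1170 [0.014  0.0876 0.0609]
672 [0.0148 0.086  0.0627] [0.2138 0.0049 0.9769] lean 12.347287744548215 spread [0.0039 0.075  0.0598] [0.0252 0.0964 0.0653]
```

```bash
python3 -m handwheel '[[0.01,0.4,0,0],[0,0,0,0],[0,0,0,0]]'; python3 -m handwheel '[[0,0,0,0],[0,0,0,0],[0,0,0,0],[0,0,0,0],[0,0,0,0],[0,0,0,0]]' 1 18
python3 - <<'E'
from sec import *
s=arm.get_state(); print(s["force"],s["moment"],s["joint_efforts"][5],loc(s["eef_pos"]))
E
```

```text
t: 10.95
eef_pos: [0.5542, 0.0871, 0.3404]
ee_rot: [-3.142, 0.0, 1.048]
force: [-1.4, -1.0, 0.1]
width: 0.0391
t: 11.55
eef_pos: [0.5541, 0.0872, 0.3403]
ee_rot: [-3.141, -0.0, 1.048]
force: [-1.5, 4.2, 0.0]
width: 0.0206
[-1.5118  4.1659  0.0075] [ 1.5069  0.7436 -0.1088] 0.0552254228387028 [0.0163 0.0861 0.2303]
```

```bash
cat > mz.py <<'E'
from sec import *
M=[];F=[];Q=[]
for i in range(4):
    s=arm.get_state(); M.append(s["moment"]);F.append(s["force"]);Q.append(s["joint_efforts"][5]); arm.grab_frame("top")
print("M",np.mean(M,0),"sdz %.3f"%np.std(M,0)[2],"F",np.mean(F,0),"q6 %.3f"%np.mean(Q),"q6pos %.3f"%s["q"][5],loc(s["eef_pos"]))
E
python3 -m handwheel '[[-0.006,0,-0.021,-0.14],[-0.006,0,-0.021,-0.14],[-0.006,0,-0.021,-0.14],[-0.006,0,-0.021,-0.14]]'; python3 mz.py;  python3 -m handwheel '[[-0.006,0,-0.021,-0.14],[-0.006,0,-0.021,-0.14],[-0.006,0,-0.021,-0.14],[-0.006,0,-0.021,-0.14]]';python3 mz.py
```

```text
t: 11.95
eef_pos: [0.5543, 0.0865, 0.3401]
ee_rot: [3.14, -0.0, 0.483]
force: [2.0, -1.6, 1.5]
width: 0.0199
M [-0.9984 -0.1567  0.031 ] sdz 0.056 F [ 1.5377 -1.878   1.2284] q6 0.190 q6pos 1.557 [0.0164 0.0853 0.23  ]
t: 12.55
eef_pos: [0.5539, 0.0866, 0.3393]
ee_rot: [3.141, -0.001, -0.073]
force: [-0.2, -2.5, 6.1]
width: 0.0198
M [-1.3492  0.2463  0.0633] sdz 0.061 F [ 0.1858 -2.3589  4.9749] q6 0.201 q6pos 0.998 [0.016  0.0855 0.2294]
```

```bash
python3 -m handwheel '[[-0.006,0,0,-0.14],[-0.006,0,0,-0.14],[-0.006,0,0,-0.14],[-0.006,0,-0.01,-0.14]]'; python3 mz.py
python3 - <<'E'
from sec import *
im,P,c=cam("wrist"); np.savez("w5.npz",im=im,P=P,**c); cv2.imwrite("pics/j_wrist.png",cv2.resize(im[180:300,230:400],None,fx=4,fy=4)[:,:,::-1])
E
```

```text
t: 13.15
eef_pos: [0.5533, 0.0866, 0.339]
ee_rot: [3.141, -0.0, -0.632]
force: [-0.7, -2.8, 5.3]
width: 0.0202
M [-1.296   0.8125  0.0345] sdz 0.049 F [-1.3902 -2.7041  5.0142] q6 0.219 q6pos 0.439 [0.0154 0.0855 0.229 ]
```

View pics/j_wrist.png

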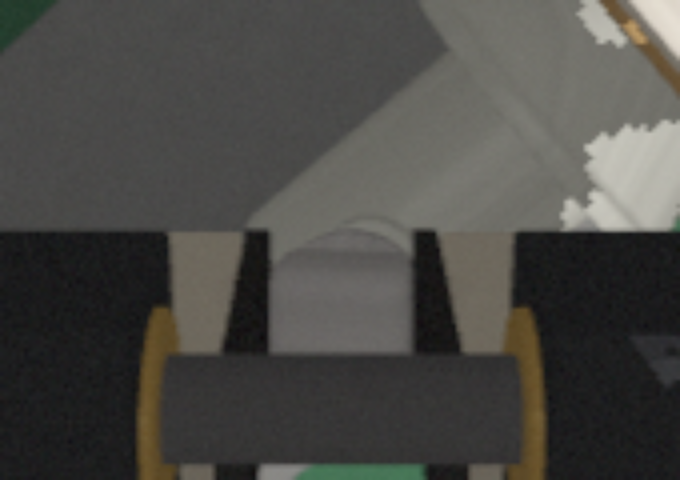

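```bash
python3 -m handwheel '[[0,0,0,0],[0,0,0,0],[0,0,0,0]]' 0.55; python3 mz.py
python3 -m handwheel '[[0,0,0,0.1428],[0,0,0,0.1428],[0,0,0,0.1428],[0,0,0,0.1428],[0,0,0,0.1428],[0,0,0,0.1428],[0,0,0,0.1428],[0,0,0,0.1428],[0,0,0,0.1428],[0,0,0,0.1428],[0,0,0,0.1428],[0,0,0,0],[0,0,0,0]]'; python3 mz.py
python3 - <<'E'
from sec import *
im,P,c=cam("wrist"); np.savez("w6.npz",im=im,P=P,**c); cv2.imwrite("pics/k_wrist.png",cv2.resize(im[180:300,230:400],None,fx=4,fy=4)[:,:,::-1])
P=loc(P)
sub=P[225:275,285:330].reshape(-1,3); k=sub[(sub[:,2]>.045)&(sub[:,2]<.075)]
rng=np.random.default_rng(0);best=None
for _ in range(500):
    s=k[rng.choice(len(k),3,False)]; n=np.cross(s[1]-s[0],s[2]-s[0]); l=np.linalg.norm(n)
    if l<1e-9: continue
    n/=l*np.sign(n[2]); 
    if n[2]<.8: continue
    i=abs((k-s[0])@n)<0.0008
    if best is None or i.sum()>best.sum(): best=i
t=k[best]; c0=t.mean(0); n=np.linalg.svd(t-c0)[2][2]; n*=np.sign(n[2]); print(len(t),c0,n,"lean",np.degrees(np.arctan2(n[0],n[2])), "spread",t.min(0),t.max(0))
E
```

```text
t: 13.7
eef_pos: [0.5534, 0.0871, 0.3383]
ee_rot: [-3.141, 0.0, -0.63]
force: [0.5, -1.2, 0.4]
width: 0.0366
M [-0.0271  0.1266  0.0178] sdz 0.019 F [-0.2004 -0.0816 -0.1185] q6 0.041 q6pos 0.435 [0.0156 0.086  0.2285]
t: 15.2
eef_pos: [0.5535, 0.087, 0.3386]
ee_rot: [-3.142, -0.0, 0.935]
force: [-0.1, -1.5, -0.0]
width: 0.0396
M [-0.1512  0.0801  0.0223] sdz 0.016 F [ 0.0209 -0.4652  0.2019] q6 0.088 q6pos 2.002 [0.0156 0.0859 0.2286]
679 [0.0151 0.0897 0.06  ] [0.2499 0.0123 0.9682] lean 14.470044696783344 spread [0.0045 0.0777 0.0567] [0.0256 0.1004 0.063 ]
```

View pics/k_wrist.png

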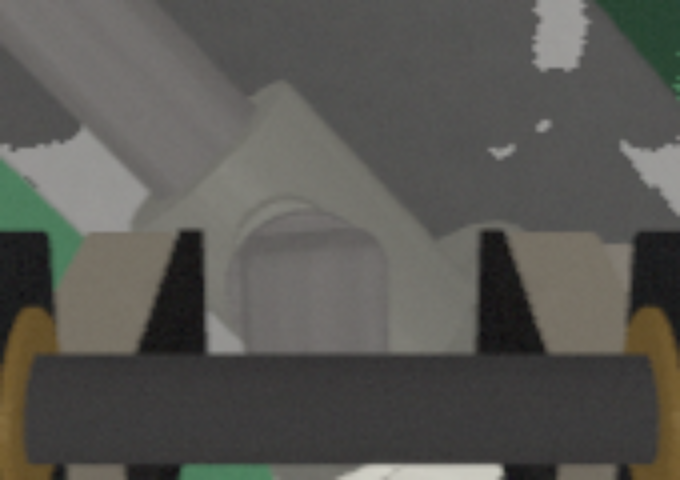

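Run:
```python
from sec import *
for f in ["w4.npz","w5.npz","w6.npz"]:
    w=np.load(f); P=loc(w["P"]); z=P[...,2]
    # hub end: spindle-to-hub step, narrow bins
    out=[]
    for lo in np.arange(0.096,0.116,0.001):
        mm=(z>0.0)&(z<.03)&(abs(P[...,0])<0.02)&(P[...,1]>=lo)&(P[...,1]<lo+.001)
        out.append("%.3f:%.4f"%(lo,np.hypot(P[mm][:,0],P[mm][:,2]).max() if mm.sum() else 0))
    print(f,out)
im,P,c=cam("scene"); cv2.imwrite("pics/l.png",cv2.resize(im[150:230,310:410],None,fx=7,fy=7,interpolation=cv2.INTER_CUBIC)[:,:,::-1])
P=loc(P)
m=(P[...,2]>.03)&(P[...,2]<.05)&(P[...,1]>-.02)&(P[...,1]<.06)
print(np.percentile(P[m][:,1],[50,95,100]))
```

```text
w4.npz ['0.096:0.0212', '0.097:0.0212', '0.098:0.0209', '0.099:0.0215', '0.100:0.0213', '0.101:0.0209', '0.102:0.0215', '0.103:0.0132', '0.104:0.0134', '0.105:0.0133', '0.106:0.0132', '0.107:0.0135', '0.108:0.0136', '0.109:0.0135', '0.110:0.0134', '0.111:0.0134', '0.112:0.0133', '0.113:0.0137', '0.114:0.0138', '0.115:0.0131', '0.116:0.0136']
w5.npz ['0.096:0.0204', '0.097:0.0208', '0.098:0.0208', '0.099:0.0211', '0.100:0.0201', '0.101:0.0206', '0.102:0.0201', '0.103:0.0205', '0.104:0.0199', '0.105:0.0198', '0.106:0.0000', '0.107:0.0000', '0.108:0.0000', '0.109:0.0000', '0.110:0.0000', '0.111:0.0000', '0.112:0.0000', '0.113:0.0000', '0.114:0.0000', '0.115:0.0000', '0.116:0.0000']
w6.npz ['0.096:0.0267', '0.097:0.0257', '0.098:0.0206', '0.099:0.0212', '0.100:0.0213', '0.101:0.0209', '0.102:0.0210', '0.103:0.0217', '0.104:0.0215', '0.105:0.0215', '0.106:0.0203', '0.107:0.0132', '0.108:0.0132', '0.109:0.0132', '0.110:0.0137', '0.111:0.0142', '0.112:0.0134', '0.113:0.0134', '0.114:0.0134', '0.115:0.0133', '0.116:0.0134']
[0.0168 0.0513 0.0598]
```

View pics/l.png

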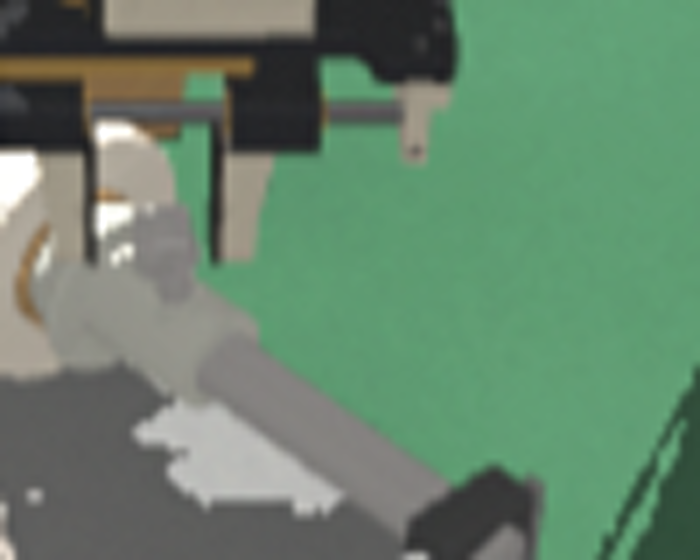

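The hub end has moved out about 3.5 mm (0.103 to 0.1065). The wrist camera's y at this yaw is about 3 mm off from the arm's, and the grip dragged the cone outward. The screw hasn't reached the flat yet, so I'll push it home again and keep a light push on while turning.

```bash
python3 -m handwheel '[[0.02,-0.2,0,0],[0.01,-0.1,0,0],[0,0,0,0]]'; python3 -m handwheel '[[0,0,0,0],[0,0,0,0],[0,0,0,0],[0,0,0,0],[0,0,0,0],[0,0,0,0]]' 1 18; python3 mz.py; python3 -m handwheel '[[0.01,-0.1,0,0],[0,0,0,0]]';python3 -m handwheel '[[0.01,-0.1,0,0],[0,0,0,0]]'; python3 mz.py
```

```text
t: 15.8
eef_pos: [0.5538, 0.0838, 0.3386]
ee_rot: [-3.142, 0.0, 0.938]
force: [1.3, -0.4, 0.4]
width: 0.0393
t: 16.4
eef_pos: [0.5536, 0.084, 0.3384]
ee_rot: [-3.141, 0.001, 0.939]
force: [-1.5, 2.2, -1.2]
width: 0.0211
M [ 0.7803  0.9976 -0.0054] sdz 0.010 F [-1.9623  2.1387 -2.1638] q6 -0.008 q6pos 2.010 [0.0154 0.0828 0.2284]
t: 16.8
eef_pos: [0.5537, 0.0831, 0.3384]
ee_rot: [-3.141, 0.0, 0.939]
force: [-3.0, 4.1, -1.7]
width: 0.0207
t: 17.0
eef_pos: [0.5538, 0.0827, 0.3384]
ee_rot: [-3.14, -0.001, 0.939]
force: [-4.4, 8.5, -3.7]
width: 0.0206
M [2.7428 1.5717 0.0101] sdz 0.015 F [-4.2915  7.7467 -3.2219] q6 -0.002 q6pos 2.013 [0.0156 0.0816 0.2283]
```

```bash
python3 -m handwheel '[[-0.006,0,-0.021,-0.14],[-0.006,0,-0.021,-0.14],[-0.006,0,-0.021,-0.14]]'; python3 mz.py;  python3 -m handwheel '[[-0.006,0,-0.021,-0.14],[-0.006,0,-0.021,-0.14],[-0.006,0,-0.021,-0.14]]';python3 mz.py
```

```text
t: 17.5
eef_pos: [0.5538, 0.0831, 0.338]
ee_rot: [-3.14, -0.002, 0.514]
force: [-3.4, 10.1, -2.7]
width: 0.0201
M [3.433  1.6428 0.0955] sdz 0.063 F [-3.7815  9.7559 -1.6747] q6 0.181 q6pos 1.592 [0.0156 0.082  0.2281]
t: 18.0
eef_pos: [0.5533, 0.0836, 0.3367]
ee_rot: [-3.138, -0.0, 0.093]
force: [-5.8, 15.0, -6.5]
width: 0.0202
M [4.9033 2.0536 0.1322] sdz 0.079 F [-4.8762 13.6864 -5.733 ] q6 0.155 q6pos 1.172 [0.0151 0.0826 0.2267]
```

```bash
cat > mz.py <<'E'
from sec import *
M=[];F=[];Q=[]
for i in range(8):
    s=arm.get_state(); M.append(s["moment"]);F.append(s["force"]);Q.append(s["joint_efforts"][5]); arm.grab_frame("top")
M=np.array(M);print("Mz",M[:,2],"mean %.3f"%M[3:,2].mean(),"q6",np.array(Q)); print("F",np.mean(F,0),"yaw %.3f"%s["ee_rot"][2],loc(s["eef_pos"]),"t",s["t"])
E
python3 -m handwheel '[[-0.008,0.08,0,0],[0,0,0,0]]'; python3 mz.py; python3 -m handwheel '[[-0.006,0,-0.021,-0.14],[-0.006,0,-0.021,-0.14]]'; python3 mz.py
```

```text
t: 18.4
eef_pos: [0.5532, 0.084, 0.3367]
ee_rot: [-3.139, 0.0, 0.099]
force: [-3.4, 10.4, -4.4]
width: 0.0198
Mz [ 0.0249  0.0591 -0.0159  0.0504  0.0569  0.0413  0.0397  0.0331] mean 0.044 q6 [-0.0526 -0.0425 -0.0384 -0.0375 -0.0374 -0.0374 -0.0374 -0.0375]
F [-4.0773 10.2787 -4.7639] yaw 0.099 [0.0151 0.0829 0.2267] t 18.75
t: 19.0
eef_pos: [0.5529, 0.0842, 0.3358]
ee_rot: [-3.139, 0.002, -0.187]
force: [-4.8, 14.0, -9.1]
width: 0.0201
Mz [0.2672 0.1389 0.1322 0.0916 0.0257 0.053  0.0272 0.051 ] mean 0.050 q6 [ 2.2521  1.1085 -1.9238 -0.7252 -0.2281 -0.0943 -0.064  -0.0577]
F [-4.4222 13.0382 -7.6921] yaw -0.181 [0.0148 0.0833 0.2258] t 19.35
```

```bash
cat > m1.py <<'E'
from sec import *
s=arm.get_state(); print("Mz %.3f q6 %.3f F"%(s["moment"][2],s["joint_efforts"][5]),s["force"],"yaw %.3f"%s["ee_rot"][2],loc(s["eef_pos"]),"qd6 %.2f"%s["qd"][5])
E
python3 -m handwheel '[[-0.01,0.1,-0.06,0],[0,0,0,0]]'>/dev/null; python3 m1.py
for i in 1; do
python3 -m handwheel '[[-0.002,0,-0.008,-0.05],[-0.002,0,-0.008,-0.05]]'>/dev/null; python3 m1.py
python3 -m handwheel '[[-0.002,0,-0.008,-0.05]]'>/dev/null; python3 m1.py
python3 -m handwheel '[[-0.002,0,-0.008,-0.05]]'>/dev/null; python3 m1.py
python3 -m handwheel '[[-0.002,0,-0.008,-0.05]]'>/dev/null; python3 m1.py
python3 -m handwheel '[[-0.002,0,-0.008,-0.05]]'>/dev/null; python3 m1.py
python3 -m handwheel '[[-0.002,0,-0.008,-0.05]]'>/dev/null; python3 m1.py
done
```

```text
Mz 0.066 q6 -0.068 F [-5.1457  8.6592 -4.3533] yaw -0.181 [0.0148 0.0837 0.2257] qd6 0.00
Mz 0.263 q6 0.663 F [-3.8722 10.8316 -5.4152] yaw -0.283 [0.0148 0.0838 0.2254] qd6 -0.50
Mz 0.202 q6 0.604 F [-4.9657 10.8779 -6.048 ] yaw -0.333 [0.0147 0.0838 0.2252] qd6 -0.50
Mz 0.240 q6 0.600 F [-5.2334 11.4097 -7.6473] yaw -0.383 [0.0147 0.0839 0.2251] qd6 -0.50
Mz 0.225 q6 0.615 F [-4.3253 11.0894 -7.1344] yaw -0.433 [0.0147 0.0839 0.225 ] qd6 -0.50
Mz 0.198 q6 0.619 F [-4.8436 11.5384 -5.8898] yaw -0.483 [0.0147 0.084  0.2249] qd6 -0.50
Mz 0.235 q6 0.624 F [-4.1544 11.2014 -6.3053] yaw -0.533 [0.0147 0.084  0.2249] qd6 -0.50
```

```bash
python3 -m handwheel '[[0,0,0,0],[0,0,0,0],[0,0,0,0]]' 0.55; python3 m1.py
python3 -m handwheel '[[0,0,0,0.1428],[0,0,0,0.1428],[0,0,0,0.1428],[0,0,0,0.1428],[0,0,0,0.1428],[0,0,0,0.1428],[0,0,0,0.1428],[0,0,0,0.1428],[0,0,0,0.1428]]'; python3 m1.py;python3 -m handwheel '[[0,0,0,0.1428],[0,0,0,0.1428]]'; python3 m1.py; python3 -m handwheel '[[0,0,0,0],[0,0,0,0]]'; python3 m1.py
python3 -m handwheel '[[0,0,0,0.05],[0,0,0,0.05]]'; python3 m1.py;python3 -m handwheel '[[0,0,0,0.05],[0,0,0,0]]'; python3 m1.py;
python3 -m handwheel '[[0,0,0,-0.05],[0,0,0,-0.05]]'; python3 m1.py;python3 -m handwheel '[[0,0,0,-0.05]]'; python3 m1.py;
python3 -m handwheel '[[0,0,0,0],[0,0,0,0]]'; python3 m1.py
python3 - <<'E'
from sec import *
im,P,c=cam("wrist"); np.savez("w7.npz",im=im,P=P,**c); cv2.imwrite("pics/m_wrist.png",cv2.resize(im[180:300,230:400],None,fx=4,fy=4)[:,:,::-1])
P=loc(P);z=P[...,2]
out=[]
for lo in np.arange(0.098,0.110,0.001):
        mm=(z>0.0)&(z<.03)&(abs(P[...,0])<0.02)&(P[...,1]>=lo)&(P[...,1]<lo+.001)
        out.append("%.3f:%.4f"%(lo,np.hypot(P[mm][:,0],P[mm][:,2]).max() if mm.sum() else 0))
print(out)
sub=P[225:275,285:330].reshape(-1,3); k=sub[(sub[:,2]>.04)&(sub[:,2]<.075)]
rng=np.random.default_rng(0);best=None
for _ in range(500):
    s=k[rng.choice(len(k),3,False)]; n=np.cross(s[1]-s[0],s[2]-s[0]); l=np.linalg.norm(n)
    if l<1e-9: continue
    n/=l*np.sign(n[2]); 
    if n[2]<.8: continue
    i=abs((k-s[0])@n)<0.0008
    if best is None or i.sum()>best.sum(): best=i
t=k[best]; c0=t.mean(0); n=np.linalg.svd(t-c0)[2][2]; n*=np.sign(n[2]); print(len(t),c0,n,"lean",np.degrees(np.arctan2(n[0],n[2])),"r",np.hypot(c0[0],c0[2])-.007, "spread",t.min(0),t.max(0))
E
```

```text
t: 20.6
eef_pos: [0.5536, 0.0835, 0.3364]
ee_rot: [-3.141, -0.001, -0.531]
force: [-0.8, 0.2, 0.1]
width: 0.0376
Mz -0.037 q6 -0.004 F [-0.7984  0.2396  0.1237] yaw -0.531 [0.0154 0.0824 0.2264] qd6 -0.00
t: 21.5
eef_pos: [0.5535, 0.0834, 0.3363]
ee_rot: [3.141, -0.001, 0.76]
force: [0.0, 0.1, 0.3]
width: 0.0392
Mz 0.022 q6 -2.360 F [0.0217 0.1375 0.3266] yaw 0.760 [0.0153 0.0823 0.2263] qd6 1.42
t: 21.7
eef_pos: [0.5534, 0.0833, 0.3363]
ee_rot: [3.141, -0.0, 1.046]
force: [-0.0, -0.1, 0.2]
width: 0.0397
Mz 0.012 q6 -2.361 F [-0.0351 -0.0932  0.1739] yaw 1.046 [0.0153 0.0823 0.2263] qd6 1.42
t: 21.9
eef_pos: [0.5533, 0.0835, 0.3361]
ee_rot: [3.141, -0.0, 1.035]
force: [0.2, -0.8, 0.2]
width: 0.0397
Mz 0.058 q6 0.337 F [ 0.199  -0.7862  0.2384] yaw 1.035 [0.0152 0.0825 0.2261] qd6 -0.00
t: 22.1
eef_pos: [0.5533, 0.0836, 0.336]
ee_rot: [3.141, -0.0, 1.137]
force: [-0.1, -0.1, 0.2]
width: 0.0394
Mz -0.011 q6 -0.889 F [-0.0975 -0.096   0.1872] yaw 1.137 [0.0151 0.0825 0.226 ] qd6 0.50
t: 22.3
eef_pos: [0.5532, 0.0836, 0.3359]
ee_rot: [3.141, -0.0, 1.187]
force: [0.4, -0.2, 0.4]
width: 0.
[... 333 characters left out ...]

ee_rot: [3.141, -0.0, 1.033]
force: [-0.1, 0.2, -0.0]
width: 0.0395
Mz -0.037 q6 0.830 F [-0.0905  0.1812 -0.0213] yaw 1.033 [0.0151 0.0826 0.2259] qd6 -0.50
t: 22.8
eef_pos: [0.5532, 0.0837, 0.3359]
ee_rot: [3.141, -0.0, 1.039]
force: [0.5, 0.1, -0.5]
width: 0.0396
Mz -0.063 q6 -0.157 F [ 0.4804  0.0651 -0.4583] yaw 1.039 [0.0151 0.0827 0.2259] qd6 0.01
['0.098:0.0214', '0.099:0.0212', '0.100:0.0210', '0.101:0.0212', '0.102:0.0196', '0.103:0.0136', '0.104:0.0134', '0.105:0.0130', '0.106:0.0135', '0.107:0.0132', '0.108:0.0132', '0.109:0.0133']
710 [0.0173 0.0855 0.0569] [0.3052 0.0238 0.952 ] lean 17.777222273120707 r 0.052427905424027234 spread [0.0071 0.074  0.0527] [0.0279 0.0959 0.0604]
```

View pics/m_wrist.png

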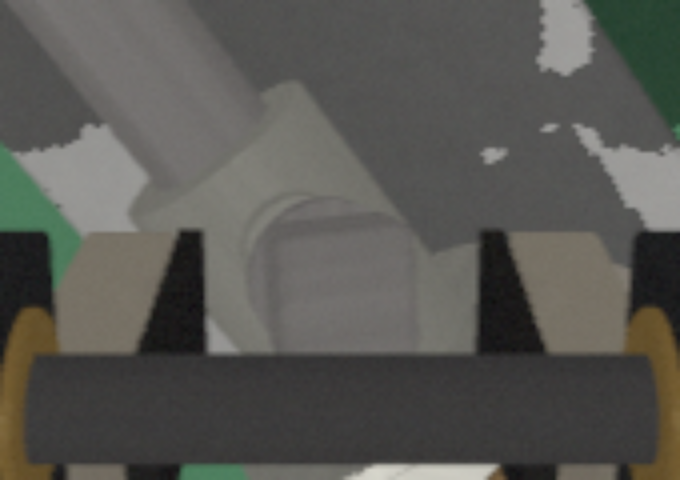

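The cone is home again (hub end 0.1027), and the head's radius is 52.4 mm, as expected from 3.15 rad of turning. Its lean is about 17°. I'll grip once more and turn slowly with little side load, watching the torque.

```bash
python3 -m handwheel '[[0,0,0,0],[0,0,0,0],[0,0,0,0],[0,0,0,0],[0,0,0,0]]' 1 18; python3 m1.py
R='python3 m1.py'
python3 -m handwheel '[[-0.002,0,-0.008,-0.05],[-0.002,0,-0.008,-0.05]]'>/dev/null; $R
python3 -m handwheel '[[-0.002,0,-0.008,-0.05]]'>/dev/null; $R
python3 -m handwheel '[[-0.002,0,-0.008,-0.05]]'>/dev/null; $R
python3 -m handwheel '[[-0.002,0,-0.008,-0.05]]'>/dev/null; $R
python3 -m handwheel '[[-0.002,0,-0.008,-0.05]]'>/dev/null; $R
```

```text
t: 23.35
eef_pos: [0.5532, 0.0837, 0.3358]
ee_rot: [3.142, 0.0, 1.04]
force: [0.1, -0.4, -0.2]
width: 0.0211
Mz 0.034 q6 -0.047 F [ 0.0678 -0.4275 -0.1915] yaw 1.040 [0.0151 0.0827 0.2258] qd6 -0.00
Mz 0.107 q6 0.768 F [-0.2447 -0.1897  1.9587] yaw 0.938 [0.015  0.0827 0.2257] qd6 -0.50
Mz 0.120 q6 0.708 F [-1.1394  0.395   2.9046] yaw 0.888 [0.015  0.0827 0.2257] qd6 -0.50
Mz 0.150 q6 0.704 F [-0.4836 -0.4688  2.8335] yaw 0.838 [0.015  0.0828 0.2258] qd6 -0.50
Mz 0.107 q6 0.700 F [-0.5332 -0.8495  4.0496] yaw 0.788 [0.015  0.0828 0.2258] qd6 -0.50
Mz 0.128 q6 0.698 F [-0.8727  0.0912  1.3154] yaw 0.738 [0.015  0.0829 0.2258] qd6 -0.50
```

```bash
R='python3 m1.py'
python3 -m handwheel '[[-0.002,0,-0.008,-0.05],[-0.002,0,-0.008,-0.05]]'>/dev/null; $R
python3 -m handwheel '[[-0.002,0,-0.008,-0.05],[-0.002,0,-0.008,-0.05]]'>/dev/null; $R
python3 -m handwheel '[[-0.002,0,-0.008,-0.05],[-0.002,0,-0.008,-0.05]]'>/dev/null; $R
python3 -m handwheel '[[-0.002,0,-0.008,-0.05],[-0.002,0,-0.008,-0.05]]'>/dev/null; $R
python3 -m handwheel '[[-0.002,0,-0.008,-0.05],[-0.002,0,-0.008,-0.05]]'>/dev/null; $R
python3 -m handwheel '[[-0.002,0,-0.008,-0.05],[-0.002,0,-0.008,-0.05]]'>/dev/null; $R
```

```text
Mz 0.126 q6 0.698 F [-1.4774  0.4045  3.4931] yaw 0.638 [0.015  0.0829 0.2256] qd6 -0.50
Mz 0.126 q6 0.701 F [-2.6612  2.4016  4.247 ] yaw 0.538 [0.0149 0.083  0.2255] qd6 -0.50
Mz 0.156 q6 0.697 F [-1.4493  1.9669  3.6992] yaw 0.438 [0.0148 0.083  0.2253] qd6 -0.49
Mz 0.062 q6 0.695 F [-1.9588  2.3975  2.8819] yaw 0.338 [0.0147 0.0831 0.2251] qd6 -0.50
Mz 0.127 q6 0.681 F [-0.6454  3.1594  1.4669] yaw 0.238 [0.0147 0.0832 0.2248] qd6 -0.50
Mz 0.143 q6 0.672 F [-1.7051  3.2414 -0.1955] yaw 0.138 [0.0146 0.0833 0.2244] qd6 -0.50
```

```bash
R='python3 m1.py'
python3 -m handwheel '[[-0.002,0,-0.008,-0.05],[-0.002,0,-0.008,-0.05]]'>/dev/null; $R
python3 -m handwheel '[[-0.002,0,-0.008,-0.05],[-0.002,0,-0.008,-0.05]]'>/dev/null; $R
```

```text
Mz 0.144 q6 0.663 F [-2.2197  4.3162 -1.0446] yaw 0.038 [0.0144 0.0834 0.224 ] qd6 -0.50
Mz 0.174 q6 0.640 F [-2.0432  5.2402 -0.5206] yaw -0.062 [0.0143 0.0835 0.2236] qd6 -0.50
```

```bash
R='python3 m1.py'
python3 -m handwheel '[[-0.004,0.03,-0.008,-0.05],[-0.004,0.03,-0.008,-0.05]]'>/dev/null; $R
python3 -m handwheel '[[-0.002,0.0,-0.008,-0.05]]'>/dev/null; $R
python3 -m handwheel '[[-0.002,0.0,-0.008,-0.05]]'>/dev/null; $R
```

```text
Mz 0.153 q6 0.641 F [-1.8335  1.4627 -1.7189] yaw -0.162 [0.0141 0.0838 0.2234] qd6 -0.50
Mz 0.154 q6 0.628 F [-1.1091  3.6273 -3.1206] yaw -0.212 [0.014  0.0838 0.2232] qd6 -0.50
Mz 0.167 q6 0.634 F [-1.6441  4.2075 -2.5396] yaw -0.262 [0.014  0.0839 0.223 ] qd6 -0.50
```

```bash
R='python3 m1.py'
python3 -m handwheel '[[-0.003,0.01,-0.01,-0.05],[-0.003,0.01,-0.01,-0.05]]'>/dev/null; $R
python3 -m handwheel '[[-0.003,0.01,-0.01,-0.05],[-0.003,0.01,-0.01,-0.05]]'>/dev/null; $R
python3 -m handwheel '[[-0.003,0.01,-0.01,-0.05],[-0.003,0.01,-0.01,-0.05]]'>/dev/null; $R
```

```text
Mz 0.168 q6 0.637 F [-2.613   2.3341 -2.3245] yaw -0.362 [0.0139 0.084  0.2227] qd6 -0.50
Mz 0.121 q6 0.652 F [-2.5195  2.2371 -1.4558] yaw -0.462 [0.0138 0.0841 0.2225] qd6 -0.50
Mz 0.143 q6 0.663 F [-1.5417  2.0803 -2.5525] yaw -0.562 [0.0138 0.0842 0.2224] qd6 -0.50
```

```bash
python3 -m handwheel '[[0,0,0,0],[0,0,0,0],[0,0,0,0]]' 0.55; python3 m1.py
python3 -m handwheel '[[0,0,0,0.1428],[0,0,0,0.1428],[0,0,0,0.1428],[0,0,0,0.1428],[0,0,0,0.1428],[0,0,0,0.1428],[0,0,0,0.1428],[0,0,0,0.1428],[0,0,0,0.1428],[0,0,0,0.1428],[0,0,0,0.1428],[0,0,0,0],[0,0,0,0]]'; python3 m1.py
python3 - <<'E'
from sec import *
im,P,c=cam("wrist"); np.savez("w8.npz",im=im,P=P,**c); cv2.imwrite("pics/n_wrist.png",cv2.resize(im[180:300,230:400],None,fx=4,fy=4)[:,:,::-1])
P=loc(P);z=P[...,2]
out=[]
for lo in np.arange(0.098,0.110,0.001):
        mm=(z>0.0)&(z<.03)&(abs(P[...,0])<0.02)&(P[...,1]>=lo)&(P[...,1]<lo+.001)
        out.append("%.3f:%.4f"%(lo,np.hypot(P[mm][:,0],P[mm][:,2]).max() if mm.sum() else 0))
print(out)
sub=P[225:275,285:330].reshape(-1,3); k=sub[(sub[:,2]>.04)&(sub[:,2]<.075)]
rng=np.random.default_rng(0);best=None
for _ in range(500):
    s=k[rng.choice(len(k),3,False)]; n=np.cross(s[1]-s[0],s[2]-s[0]); l=np.linalg.norm(n)
    if l<1e-9: continue
    n/=l*np.sign(n[2]); 
    if n[2]<.8: continue
    i=abs((k-s[0])@n)<0.0008
    if best is None or i.sum()>best.sum(): best=i
t=k[best]; c0=t.mean(0); n=np.linalg.svd(t-c0)[2][2]; n*=np.sign(n[2]); print(len(t),c0,n,"lean",np.degrees(np.arctan2(n[0],n[2])),"lean pos",np.degrees(np.arctan2(c0[0],c0[2])),"r",np.hypot(c0[0],c0[2])-.007)
E
```

```text
t: 26.85
eef_pos: [0.5526, 0.085, 0.3333]
ee_rot: [-3.141, -0.0, -0.559]
force: [0.4, -0.2, -0.1]
width: 0.0372
Mz 0.015 q6 0.007 F [ 0.351  -0.224  -0.0852] yaw -0.559 [0.0146 0.084  0.2233] qd6 -0.01
t: 28.15
eef_pos: [0.5525, 0.0849, 0.3333]
ee_rot: [3.141, -0.0, 1.006]
force: [-0.5, 0.5, 0.6]
width: 0.0393
Mz -0.074 q6 0.343 F [-0.487   0.4564  0.6428] yaw 1.006 [0.0145 0.0839 0.2233] qd6 -0.01
['0.098:0.0210', '0.099:0.0214', '0.100:0.0215', '0.101:0.0209', '0.102:0.0198', '0.103:0.0133', '0.104:0.0137', '0.105:0.0132', '0.106:0.0132', '0.107:0.0137', '0.108:0.0138', '0.109:0.0136']
612 [0.0164 0.0862 0.0546] [0.2888 0.0192 0.9572] lean 16.78777980119526 lean pos 16.6704425633538 r 0.050015532186650856
```

View pics/n_wrist.png

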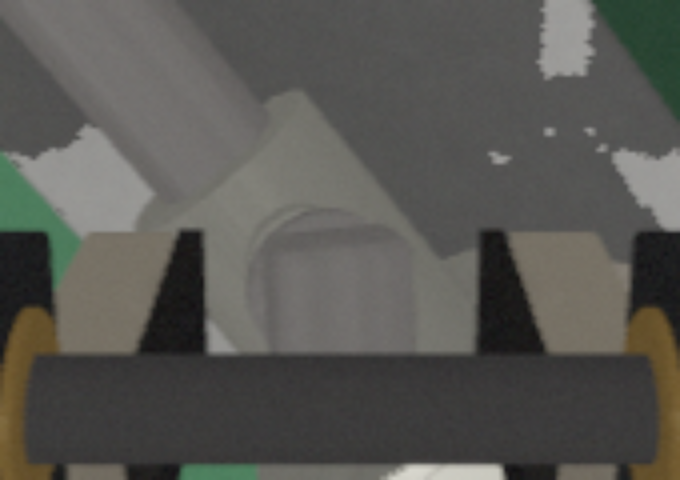

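```bash
python3 -m handwheel '[[0.005,-0.06,0,0],[0,0,0,0],[0,0,0,0],[0,0,0,0],[0,0,0,0],[0,0,0,0]]' 1 18; R='python3 m1.py'; $R
python3 -m handwheel '[[-0.002,0,-0.008,-0.05],[-0.002,0,-0.008,-0.05]]'>/dev/null; $R
python3 -m handwheel '[[-0.002,0,-0.008,-0.05]]'>/dev/null; $R
python3 -m handwheel '[[-0.002,0,-0.008,-0.05]]'>/dev/null; $R
python3 -m handwheel '[[-0.002,0,-0.008,-0.05]]'>/dev/null; $R
```

```text
t: 28.8
eef_pos: [0.5524, 0.0845, 0.3331]
ee_rot: [-3.141, -0.0, 1.01]
force: [-1.3, 1.7, 0.1]
width: 0.0217
Mz 0.016 q6 -0.055 F [-1.251   1.6996  0.1285] yaw 1.010 [0.0143 0.0835 0.2231] qd6 0.00
Mz 0.145 q6 0.771 F [-1.2875  1.7139 -0.3134] yaw 0.908 [0.0143 0.0835 0.2229] qd6 -0.50
Mz 0.170 q6 0.712 F [-1.1155  1.6666  1.28  ] yaw 0.859 [0.0143 0.0835 0.2229] qd6 -0.50
Mz 0.092 q6 0.705 F [-2.5313  2.0159  1.1219] yaw 0.809 [0.0143 0.0835 0.223 ] qd6 -0.50
Mz 0.143 q6 0.690 F [-1.0636  1.7746  1.3617] yaw 0.759 [0.0143 0.0836 0.223 ] qd6 -0.50
```

```bash
R='python3 m1.py'
python3 -m handwheel '[[-0.002,0,-0.008,-0.05]]'>/dev/null; $R
python3 -m handwheel '[[-0.002,0,-0.008,-0.05]]'>/dev/null; $R
python3 -m handwheel '[[-0.002,0,-0.008,-0.05]]'>/dev/null; $R
python3 -m handwheel '[[-0.002,0,-0.008,-0.05]]'>/dev/null; $R
```

```text
Mz 0.123 q6 0.676 F [-1.5917  2.5185  4.2213] yaw 0.709 [0.0143 0.0835 0.223 ] qd6 -0.50
Mz 0.172 q6 0.660 F [-2.1286  2.0914  3.3703] yaw 0.659 [0.0143 0.0835 0.223 ] qd6 -0.50
Mz 0.185 q6 0.656 F [-1.3801  2.0946  3.2626] yaw 0.609 [0.0143 0.0836 0.2229] qd6 -0.50
Mz 0.205 q6 0.632 F [-3.0125  2.1483  1.6464] yaw 0.559 [0.0143 0.0835 0.2229] qd6 -0.50
```

```bash
R='python3 m1.py'
python3 -m handwheel '[[-0.002,0,-0.008,-0.05]]'>/dev/null; $R
python3 -m handwheel '[[-0.002,0,-0.008,-0.05]]'>/dev/null; $R
python3 -m handwheel '[[-0.002,0,-0.008,-0.05]]'>/dev/null; $R
python3 -m handwheel '[[-0.002,0,-0.008,-0.05]]'>/dev/null; $R
python3 -m handwheel '[[-0.002,0,-0.008,-0.05]]'>/dev/null; $R
```

```text
Mz 0.214 q6 0.618 F [-0.4773  1.9299  3.0877] yaw 0.509 [0.0143 0.0836 0.2228] qd6 -0.50
Mz 0.228 q6 0.605 F [-1.5375  2.0968  0.6832] yaw 0.459 [0.0143 0.0835 0.2228] qd6 -0.49
Mz 0.215 q6 0.587 F [-2.3748  1.1337  2.9829] yaw 0.409 [0.0142 0.0835 0.2227] qd6 -0.50
Mz 0.258 q6 0.578 F [-0.8189  1.0644  1.1651] yaw 0.359 [0.0142 0.0835 0.2225] qd6 -0.50
Mz 0.264 q6 0.566 F [-2.37    2.0272  2.4177] yaw 0.309 [0.0141 0.0835 0.2224] qd6 -0.50
```

Torque began to climb at yaw≈0.80, which is about 4.97 rad of turning in total, and I am 0.49 rad past that. Another 0.15 rad lands mid-window.

```bash
R='python3 m1.py'
python3 -m handwheel '[[-0.002,0,-0.008,-0.05]]'>/dev/null; $R
python3 -m handwheel '[[-0.002,0,-0.008,-0.05]]'>/dev/null; $R
python3 -m handwheel '[[-0.002,0,-0.008,-0.05]]'>/dev/null; $R
python3 -m handwheel '[[0,0,0,0],[0,0,0,0]]'; $R
```

```text
Mz 0.273 q6 0.543 F [-2.4405  2.2129  2.2892] yaw 0.259 [0.0141 0.0835 0.2222] qd6 -0.50
Mz 0.264 q6 0.527 F [-1.993   2.3536  0.9128] yaw 0.209 [0.014  0.0836 0.222 ] qd6 -0.50
Mz 0.358 q6 0.514 F [-1.7604  2.6931  2.5489] yaw 0.159 [0.0139 0.0836 0.2219] qd6 -0.50
t: 30.7
eef_pos: [0.5519, 0.0845, 0.3318]
ee_rot: [-3.142, 0.0, 0.162]
force: [-3.2, 3.1, 1.5]
width: 0.0203
Mz 0.230 q6 -0.309 F [-3.1986  3.1415  1.532 ] yaw 0.162 [0.0139 0.0835 0.2218] qd6 0.00
```

By theory the torque is about 0.21, q6 effort gives about 0.235 and static Mz gives 0.23, all inside 0.18–0.28. I'll let go and lift clear.

```bash
python3 -m handwheel '[[0,0,0,0],[0,0,0,0],[0,0,0,0],[0,0,0,0]]' 0.5; python3 -m handwheel '[[0,0,1,0],[0,0,2,0],[0,0,2,0],[0,0,2,0],[-1,0.5,1,0],[-2,1,0,0],[-2,1,0,0],[0,0,0,0],[0,0,0,0],[0,0,0,0]]'
python3 - <<'E'
from sec import *
for n in ["wrist","scene","top"]:
    im,P,c=cam(n); np.savez(f"z_{n}.npz",im=im,P=P,**c); cv2.imwrite(f"pics/z_{n}.png",im[:,:,::-1])
    P=loc(P);z=P[...,2]
    if n=="scene": continue
    out=[]
    for lo in np.arange(0.096,0.112,0.001):
        mm=(z>0.0)&(z<.03)&(abs(P[...,0])<0.02)&(P[...,1]>=lo)&(P[...,1]<lo+.001)
        out.append("%.3f:%.4f"%(lo,np.hypot(P[mm][:,0],P[mm][:,2]).max() if mm.sum() else 0))
    print(out)
    m=(abs(P[...,0]-.014)<.025)&(abs(P[...,1]-.086)<.02)&(z>.045)&(z<.075); k=P[m]; print(n,len(k))
    rng=np.random.default_rng(0);best=None
    for _ in range(500):
        s=k[rng.choice(len(k),3,False)]; nn=np.cross(s[1]-s[0],s[2]-s[0]); l=np.linalg.norm(nn)
        if l<1e-9: continue
        nn/=l*np.sign(nn[2]); 
        if nn[2]<.8: continue
        i=abs((k-s[0])@nn)<0.0008
        if best is None or i.sum()>best.sum(): best=i
    t=k[best]; c0=t.mean(0); nn=np.linalg.svd(t-c0)[2][2]; nn*=np.sign(nn[2]); print(len(t),c0,nn,"lean",np.degrees(np.arctan2(nn[0],nn[2])),"lean pos",np.degrees(np.arctan2(c0[0],c0[2])),"r",np.hypot(c0[0],c0[2])-.007)
    mm=(z>0.035)&(z<.05)&(P[...,1]<.05)&(P[...,1]>-.06)&(abs(P[...,0])<0.03)
    if mm.sum(): print("roll end",np.percentile(P[mm][:,1],[90,99,100]))
    m=(P[...,1]>0.115)&(P[...,1]<0.215)&(P[...,0]>-0.0025)&(P[...,0]<.0085)&(z>0)&(z<.03)
    a,b=np.polyfit(P[m][:,0],P[m][:,2],1); print("flat lean",-np.degrees(np.arctan(a)),m.sum())
E
```

```text
t: 31.1
eef_pos: [0.5523, 0.0842, 0.3318]
ee_rot: [3.141, -0.0, 0.16]
force: [0.2, -0.1, 0.0]
width: 0.0424
t: 32.1
eef_pos: [0.5023, 0.1094, 0.412]
ee_rot: [3.142, -0.0, 0.161]
force: [0.5, -0.0, 0.1]
width: 0.0437
['0.096:0.0213', '0.097:0.0214', '0.098:0.0208', '0.099:0.0214', '0.100:0.0221', '0.101:0.0216', '0.102:0.0206', '0.103:0.0135', '0.104:0.0143', '0.105:0.0129', '0.106:0.0132', '0.107:0.0134', '0.108:0.0135', '0.109:0.0133', '0.110:0.0134', '0.111:0.0132']
wrist 698
463 [0.0153 0.0844 0.0535] [0.2885 0.0129 0.9574] lean 16.7672954969032 lean pos 15.933551954963468 r 0.04861061281860711
roll end [0.0275 0.0283 0.0484]
flat lean 16.09083727389349 1361
['0.096:0.0000', '0.097:0.0000', '0.098:0.0000', '0.099:0.0000', '0.100:0.0000', '0.101:0.0000', '0.102:0.0000', '0.103:0.0000', '0.104:0.0000', '0.105:0.0000', '0.106:0.0000', '0.107:0.0000', '0.108:0.0000', '0.109:0.0000', '0.110:0.0000', '0.111:0.0000']
top 0Traceback (most recent call last):
  File "<stdin>", line 14, in <module>
  File "numpy/random/_generator.pyx", line 864, in numpy.random._generator.Generator.choice
ValueError: a must be a positive integer unless no samples are taken
```

View pics/z_wrist.png

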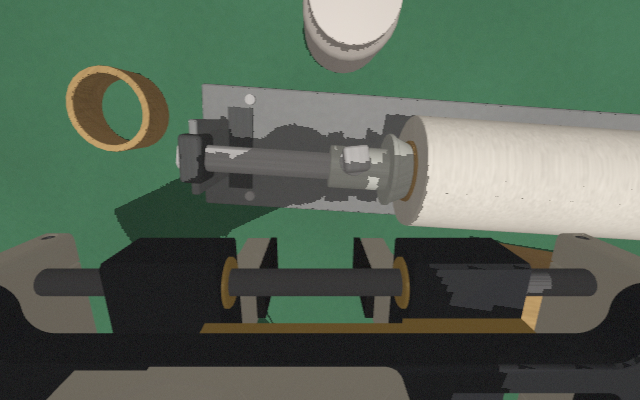

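View pics/z_top.png

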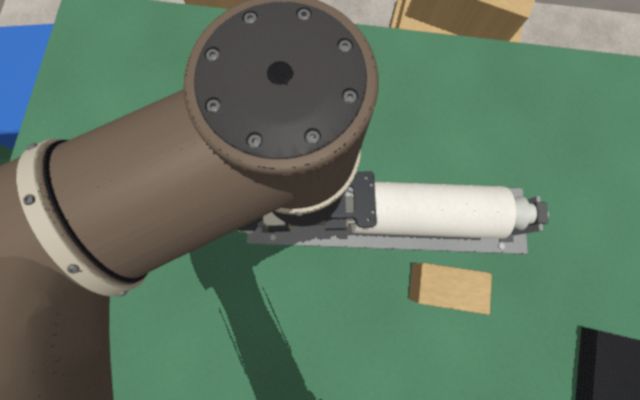

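The wrist view shows the screw at about (357,157), the flange close against the roll and core at about (400,165), and the jaws clear. Tub, tape and carton look untouched. I'm handing in.

```bash
python3 -c "
from station import arm
print(arm.job_done())"
```

```text
the job is handed in; nothing more can be done
None
```

The cone is pushed home, its set screw is turned to the flat and tightened to about 0.2 N m, and the gripper let go and lifted clear. The job was handed in at about 32 s, and no verdict was reported.

- **Home:** I gripped the screw head and pushed until the cone met its hard stop at 8–14 N. The last picture puts the cone's origin about 56.3 mm from the roll's end face, against 56 mm asked.
- **Square:** I swung the screw over to the flat. The final picture shows the screw leaning 16–16.8° and the flat 16.1–16.3°.
- **Tight:** I turned the screw about 5.6 rad in total, re-gripping between turns. The torque began to climb at about 4.97 rad, and I stopped 0.64 rad later.

**Checks that disagreed**
- **Cone slid out:** During the first turns my grip drew it 3.5 mm out, because the wrist camera and the arm differed by about 3 mm along the spindle. I pushed it home again before the screw reached the flat, and it stayed there.
- **Torque:** The estimates differ. The turn past contact gives about 0.21 N m, the last joint's effort about 0.235 and the resting wrist moment 0.23, all within 0.18–0.28. The wrist moment is noisy: the last reading while moving was 0.36, against 0.26–0.27 just before it. Side load also added some friction.
- **Bystanders:** Tub and tape look unmoved in the last wrist picture, and the carton in the last top picture. I judged this by eye and did not measure it.

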